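# Box up the last doughnut balls

## Task

Use the scoop to move all five doughnut balls from the wooden trough into the white tub without touching them with the fingers, lay the scoop back flat on its marble rest, and press the tub's lid down until the catch holds it shut. Leave the other things on the counter where they are.

Things in the scene. Friction and masses are not known exactly. Their poses are not given: they have to be found in the camera images.
- bin: Fixed open wooden trough, left or right of the rest. Origin under it; x runs along it to the far end. Floor top at z = 6 mm, flat from x = -160 to +100, inner width 120 mm. Side walls 6 mm thick, tops at z = 51. Near end wall only 24 mm high, at x = -160 to -166. From x = +100 the far end slopes up at 45 degrees to x = +145, z = 51; above it a 6 mm upright backboard, top at z = 81.
- bin_foot (a point): in the trough, on its centre line: where the flat floor meets the 45 degree slope (bin x = 100, y = 0, z = 6 mm); same axes as the trough.
- tub: Fixed white square tub, 150 x 150 mm outside, 80 mm tall, walls and floor 5 mm, open on top, on the other side of the rest than the trough. Origin: centre of its underside. The lid's hinge runs along its far (+x) rim; on the near (-x) face a steel spring catch, 40 mm wide, reaches out to x = -94 mm and up to z = 80.
- lid (a joint): Hinge of the tub's lid, rad: 0 = shut, grows as it opens, at most 1.9 (leaning back); starts at 1.5 to 1.85. Pushing its front edge takes 1 to 2 N; let go unlatched, it springs open again. In the last 0.08 rad a bump under its front edge must be pressed past the catch (about 9 N there); then it stays down by itself, under 0.01 rad.
- lid_hinge (a point): point on the lid's hinge axis at mid width, over the tub's far rim: (75, 0, 80.5) mm in the tub's frame. The axis is parallel to the tub's y. The point turns with the lid.
- lid_front (a point): on the lid's outer (upper) face, mid width, at its free edge: 150 mm from the hinge axis and 6 mm above the lid's underside. The lid plate is 153 x 150 x 6 mm.
- rest: Fixed marble slab 160 x 130 x 8 mm on which the scoop lies, between trough and tub. Origin: centre of its underside.
- scoop: Metal hand scoop, 160 g. Origin: centre of the bowl's underside; x points out of the open mouth. Bowl 118 mm long (back wall x = -59, 45 mm high; mouth x = +59), floor 106 mm wide, 2.5 mm thick, side walls 3 mm, flaring from 88 mm (back) to 106 mm (mouth) over all, 40 mm high, 26 near the mouth. A wooden handle rises from the back wall, leaning back, away from the mouth.
- scoop_grip (a point): on the handle's centre line, 55 mm up it: (-93.5, 0, 87.6) mm in the scoop's frame, same axes. The handle starts at (-66, 0, 40), runs 86 mm along (-0.5, 0, 0.866), so it leans 30 degrees from vertical; section 18 mm along y (flat sides, to be gripped) by 24 mm.
- ball0: One of five alike round doughnut balls, 40 mm in diameter, 18 g, smooth glazed, lying in the far half of the trough. Origin: its centre. They roll.
- ball1: One of five alike round doughnut balls, 40 mm in diameter, 18 g, smooth glazed, lying in the far half of the trough. Origin: its centre. They roll.
- ball2: One of five alike round doughnut balls, 40 mm in diameter, 18 g, smooth glazed, lying in the far half of the trough. Origin: its centre. They roll.
- ball3: One of five alike round doughnut balls, 40 mm in diameter, 18 g, smooth glazed, lying in the far half of the trough. Origin: its centre. They roll.
- ball4: One of five alike round doughnut balls, 40 mm in diameter, 18 g, smooth glazed, lying in the far half of the trough. Origin: its centre. They roll.
- jar: Bystander: jam jar, 66 mm diameter, 85 mm tall, beyond the rest. Origin: its underside.
- mug: Bystander: white mug, 76 mm diameter, 85 mm tall, beyond the rest. Origin: its underside.
- loaf: Bystander: round loaf, 130 mm diameter, 75 mm tall, on the right. Origin: its underside.
- longloaf: Bystander: long loaf, 200 x 68 x 68 mm, on the left. Origin: its underside.
- brush: Bystander: pastry brush 170 mm long lying crosswise just beyond the rest. Origin: under its middle.
- shaker: Bystander: slim white sugar shaker, 48 mm diameter, 110 mm tall, far right. Origin: its underside.
Things that resemble listed ones, but are neither listed nor needed, are in the scene too. What is shaped like the scoop but red is not meant. Leave any black look-alike of the ball2 alone.

How it is judged (in metres and radians):
On the way, in this order (a step that is already met when the one before it is completed fails the run):
1. the scoop is taken up from the rest (height (world z) of scoop above 0.03 m), for 0.1 s.
2. all five balls are in the tub (x of ball0 in the frame of tub between -0.073 and 0.073 m and y of ball0 in the frame of tub between -0.073 and 0.073 m and z of ball0 in the frame of tub between 0.01 and 0.078 m and x of ball1 in the frame of tub between -0.073 and 0.073 m and y of ball1 in the frame of tub between -0.073 and 0.073 m and z of ball1 in the frame of tub between 0.01 and 0.078 m and x of ball2 in the frame of tub between -0.073 and 0.073 m and y of ball2 in the frame of tub between -0.073 and 0.073 m and z of ball2 in the frame of tub between 0.01 and 0.078 m and x of ball3 in the frame of tub between -0.073 and 0.073 m and y of ball3 in the frame of tub between -0.073 and 0.073 m and z of ball3 in the frame of tub between 0.01 and 0.078 m and x of ball4 in the frame of tub between -0.073 and 0.073 m and y of ball4 in the frame of tub between -0.073 and 0.073 m and z of ball4 in the frame of tub between 0.01 and 0.078 m), for 0.2 s.
3. the lid is shut and past its catch (value of joint lid below 0.03 rad), for 0.2 s.
At the end, for the whole second after the job is handed in: All five balls lie inside the tub (centres within 73 mm of its middle in x and y and below its rim), the lid is latched (under 0.03 rad) with nothing pressing it, and the scoop lies at rest flat on its marble rest (within 60 mm of the rest's middle, tilt under 0.1 rad) (all of step 2 and value of joint lid below 0.03 rad and z of scoop in the frame of rest between 0.004 and 0.014 m and horizontal distance between scoop and rest below 0.06 m and angle between scoop's own z axis and vertical below 0.1 rad and linear speed of scoop below 0.02 m/s); the robot touches nothing.
It fails at once if a finger or the arm pushes a ball (contact force between any of the fingers, the arm and ball0 above 1 N or contact force between any of the fingers, the arm and ball1 above 1 N or contact force between any of the fingers, the arm and ball2 above 1 N or contact force between any of the fingers, the arm and ball3 above 1 N or contact force between any of the fingers, the arm and ball4 above 1 N).
It fails at once if a bystander is moved more than 30 mm (distance of any of jar, mug, loaf, longloaf, brush, shaker from where it was at the start of the episode above 0.03 m).
It also fails if it takes over 72 s, if anything falls off the work surface, if the arm or the gripper's body presses on something with over 40 N, if the wrist force passes 120 N, or if a joint passes its speed limit or range.

## Robot

A 6-joint arm with a two-finger parallel gripper is mounted at the origin on the work surface. World frame = base frame: x ahead of the robot, y to its left, z up, the work surface at z = 0. Lengths are in mm, angles in rad, forces in N, time in s.
With the tool pointing down it reaches from about 250 to 775 mm from the base axis. Payload 4 kg.
Tool frame: the origin (TCP) lies between the finger pads; the fingertips stand 14 mm ahead of it and the grasp point (between the pads) lies 5 mm behind it; z points along the fingers, y is the line along which they close (so a half turn about z gives the same grasp; the last joint's range is limited). The gripper opens to 94 mm and grips with 3 to 60 N. Pads are 16 mm wide; open, the fingers measure 119 mm over their backs; the gripper's body (75 mm by 177 mm) begins 78 mm behind the grasp point.
Start: joints at [-0.103, 0.087, 1.371, -0, 1.684, -0.103], TCP at [550.017, -0.006, 219.506] pointing down, gripper open.
Joint ranges: [-3.1, 3.1], [-0.76, 2.03], [0.27, 2.55], [-1.08, 4.22], [0.17, 2.65], [-2.57, 2.57]. Speed limits (rad/s): [2.79, 2.79, 3.14, 3.14, 3.14, 3.14].

## Interface

Orientations are given as a unit quaternion [w, x, y, z].
In Python, from plant import get_state, camera, camera_info, job_done gives the robot as it stands.
- The arm moves only by the tool carry_out, never from a script. Its arguments are lists of equal length, an entry for each row: "offset": the shift along the world's x, y, z in units of 30 mm (1.0 is 30 mm), a list of three; "delta_rot": the turn, a rotation vector about the world's x, y, z in units of 5 degrees (1.0 is 5 degrees), a list of three; "hand": the opening, from -1 (shut) to 1 (fully open). A call has 1 to 5 rows; each row shifts and turns the commanded pose from where the row before left it; what a row does not reach is not made up. A row lasts 1/10 s, in which the tool goes at most 50 mm and 8.59 degrees, less where a joint would pass 70% of its speed; a pose out of reach is approached as far as the arm can. A call with a number of a shift or a turn outside -1 to 1 is refused whole. A call with a gripper value outside its range is refused whole. The fingers move at their own pace and stop on an object; "squeeze" is the grip in N (left out, the last holds). Time passes only in rows, so rows that do not move let the fingers close. It gives the time, the measured TCP pose, the force, the opening and the grip force at its end, in the units of the state.
- get_state(): the state, without advancing time (a new reading comes with each control period).
- camera(name): name is "scene" or "side" or "wrist"; returns the picture (480x640x3 uint8, red, green, blue); there is no depth.
- camera_info(name): a dict with "camera_matrix" (3x3 intrinsics, pixels), "k1" (the pictures are not rectified: a ray, as slopes to the right and down, at radius r is drawn at 1 + k1 r^2 times it, then the intrinsics apply), "position" and "attitude" of the camera in the world. Camera axes: x right, y down, z forward; pixel columns grow to the right and rows downward; lengths in mm; the calibration is good to about 2 mm. A picture is of the moment at which its call begins: read the wrist's pose just before it. camera_info takes no time and is no camera call; for the wrist camera it gives the pose at the moment of the call.
- job_done(): hands the job in; it is judged then, once.
The state is a dict: "t": time; "qpos": joint angles; "joint_vel": joint speeds; "tau": joint torques, N m; "position": TCP position; "ee_rot": TCP orientation; "wrist_force": force on the tool from outside, world axes, zero at the start; "moment": the same for the moment, N m; "width": opening from 0.0 (shut) to 1.0 (fully open); "finger_force": force on a finger pad.
Only numpy, scipy, OpenCV 4.12 (cv2) and the standard library are available. Lean on these libraries where they do the work, as an engineer would, in place of code of your own. Each camera call takes 0.05 s, during which the arm holds its last target. There are 200 camera calls.

## Working session

There is one attempt and no reset: what is moved stays moved. The work goes in short steps, Python scripts to look and compute and a tool call to move; the robot and the scene stay as the last step left them, time stands still between calls to the robot, and variables do not carry over. Pictures are saved under pics/ and viewed, at most 10 in all, crops included, and the job is handed in when it is done.

Besides the shell and the picture viewer there is one more tool, called as name(argument=value, ...) on one line, values as JSON. carry_out: Moves the arm, as the interface text tells. Its arguments: {"type":"object","properties":{"offset":{"type":"array","items":{"type":"array","items":{"type":"number"}}},"delta_rot":{"type":"array","items":{"type":"array","items":{"type":"number"}}},"hand":{"type":"array","items":{"type":"number"}},"squeeze":{"type":"number"}},"required":["offset","delta_rot","hand"]}

```bash
ls; mkdir -p pics; cat > h.py <<'E'
import numpy as np,cv2
from plant import get_state,camera,camera_info,job_done
from scipy.spatial.transform import Rotation as R
def rot(a):
    a=np.array(a,float)
    return a if a.shape==(3,3) else R.from_quat([a[1],a[2],a[3],a[0]]).as_matrix()
def ray(info,u,v):
    K=np.array(info["camera_matrix"]);d=np.array([info["k1"],0,0,0,0],float)
    p=cv2.undistortPoints(np.array([[[u,v]]],float),K,d)[0,0]
    return np.array(info["position"],float),rot(info["attitude"])@np.array([p[0],p[1],1])
def onz(info,u,v,z):
    o,d=ray(info,u,v);return o+d*(z-o[2])/d[2]
def two(i1,p1,i2,p2):
    o1,d1=ray(i1,*p1);o2,d2=ray(i2,*p2)
    s=np.linalg.lstsq(np.c_[d1,-d2],o2-o1,rcond=None)[0]
    a=o1+d1*s[0];b=o2+d2*s[1];return (a+b)/2,np.linalg.norm(a-b)
def save(n,im): cv2.imwrite("pics/"+n,im[:,:,::-1])
E
python3 - <<'E'
from h import *
for n in("scene","side"):
    im=camera(n);save(n+"0.png",im);np.save(n+"0.npy",im);i=camera_info(n);print(n,i)
print(get_state())
E
```

```text
pics
scene {'camera_matrix': array([[449.33092522,   0.        , 318.38844481],
       [  0.        , 449.33092522, 239.35363876],
       [  0.        ,   0.        ,   1.        ]]), 'k1': 0.019695067141745726, 'position': array([ 841.05654854,  613.72632459, 1114.96819107]), 'attitude': array([-0.07313116,  0.25413738,  0.92047629, -0.28773151])}
side {'camera_matrix': array([[438.33984257,   0.        , 323.26316591],
       [  0.        , 438.33984257, 240.97954723],
       [  0.        ,   0.        ,   1.        ]]), 'k1': -0.10433974772572145, 'position': array([153.3871545 , 745.30016661, 660.54401563]), 'attitude': array([ 0.09516744, -0.1981946 ,  0.86646524, -0.44821875])}
{'t': 0.1, 'qpos': array([-1.03100340e-01,  8.78717298e-02,  1.37210983e+00, -2.71541664e-07,
        1.68363037e+00, -1.03115370e-01]), 'joint_vel': array([ 0.00092828, -0.0027303 , -0.00302041,  0.00055493,  0.00046215,
        0.00022943]), 'tau': array([ 2.25695316e-03, -3.41256917e+01, -3.03301656e+01,  7.19034858e-02,
        3.05556308e-02, -9.49158243e-05]), 'position': array([5.49517152e+02, 4.50611615e-02, 2.18422937e+02]), 'ee_rot': array([-7.83525844e-04,  7.07101118e-01,  7.07111724e-01, -6.36754448e-04]), 'wrist_force': array([-0.7292972 , -0.47201176, -0.42289971]), 'moment': array([ 0.07379686, -0.02813698,  0.06760151]), 'finger_force': 0.0, 'width': 1.000704464524138}
```

View pics/scene0.png

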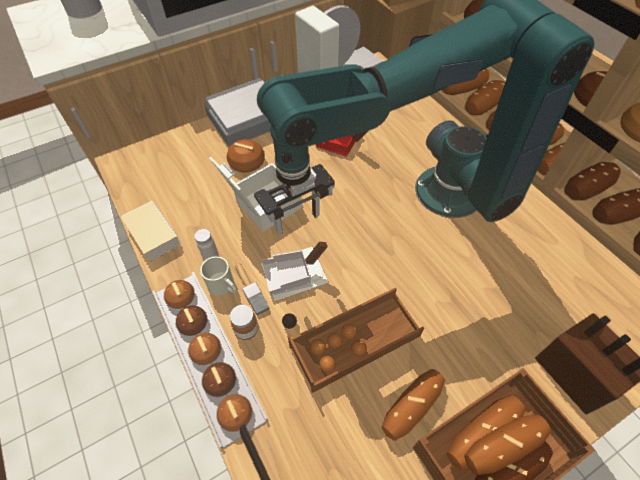

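View pics/side0.png

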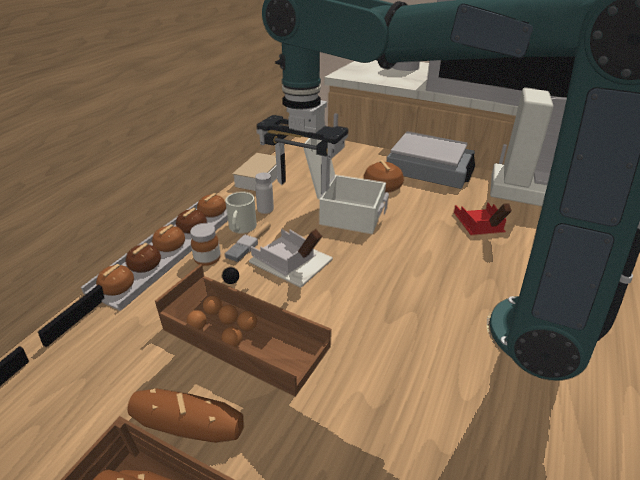

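```bash
python3 - <<'E'
from h import *
a=np.load("scene0.npy");b=np.load("side0.npy")
save("c1.png",cv2.resize(a[232:392,255:435],None,fx=3.75,fy=3.75,interpolation=cv2.INTER_CUBIC)[:,:])
save("c2.png",cv2.resize(b[170:390,150:400],None,fx=2.7,fy=2.7,interpolation=cv2.INTER_CUBIC))
i=camera_info("scene")
for n,p,z in[("rest",(295,277),8),("trough",(355,338),51),("tub",(265,195),80),("blk",(290,320),20),("jar",(243,320),85),("mug",(217,275),85),("brush",(257,297),10),("longloaf",(414,405),60),("shaker",(205,243),100),("loaf",(245,155),60)]: print(n,onz(i,*p,z).round())
E
```

```text
rest [586.  29.   8.]
trough [552. 281.  51.]
tub [ 543. -227.   80.]
blk [663. 142.  20.]
jar [774. 110.  85.]
mug [778. -42.  85.]
brush [707.  31.  10.]
longloaf [528. 486.  60.]
shaker [ 766. -143.  100.]
loaf [ 516. -430.   60.]
```

View pics/c1.png

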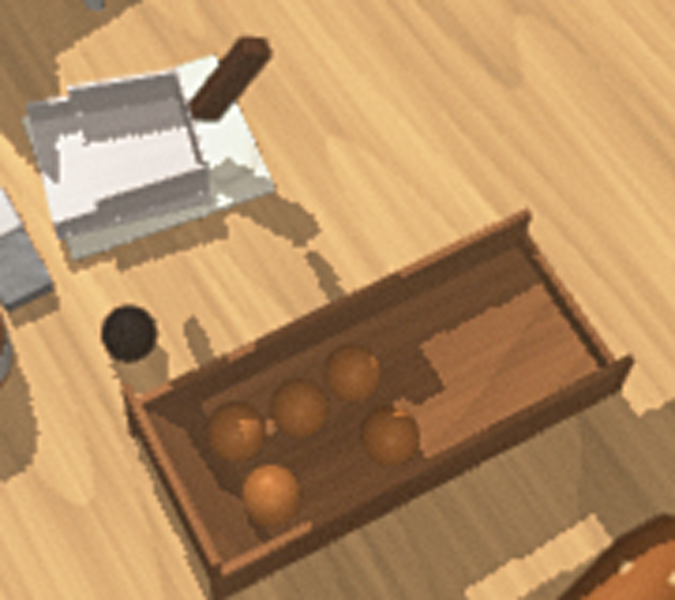

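View pics/c2.png

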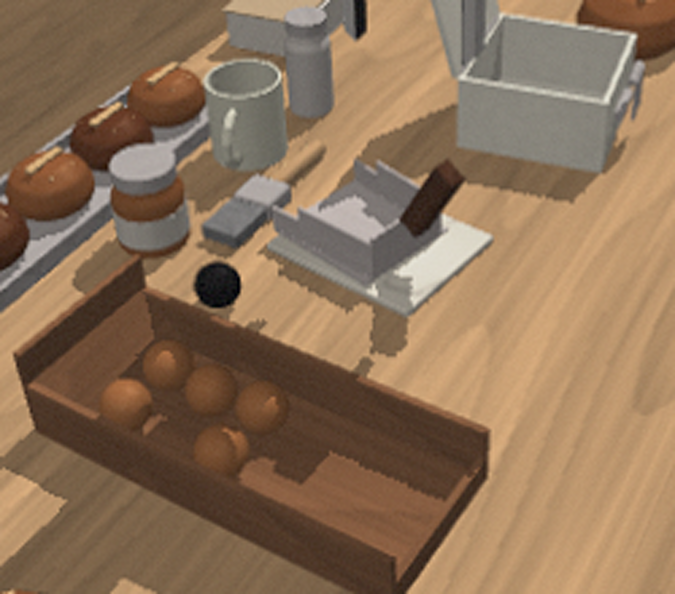

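```bash
python3 - <<'E'
from h import *
I=camera_info("scene");J=camera_info("side")
def P(n,a,b,d=0):
    p,e=two(I,(255+a[0]/3.75,232+a[1]/3.75),J,(150+b[0]/2.7,170+b[1]/2.7));print(n,p.round(1),round(e,1));return p
P("nr",(527,213),(488,433));P("nl",(631,360),(393,560));P("fr",(130,393),(142,258));P("fl",(215,570),(19,356))
P("htop",(256,42),(450,170));P("hbot",(203,112),(415,225))
P("rest nl",(275,187),(405,309));P("rest nr",(213,57),(492,237));P("rest fl",(72,258),(268,245))
for n,a,b in[("b0",(235,431),(168,364)),("b1",(299,408),(211,388)),("b2",(352,372),(262,406)),("b3",(391,434),(220,450)),("b4",(271,496),(126,404))]:P(n,a,b)
for n,b,z in[("tub nl",(603,105),80),("tub fl",(462,80),80),("tub fr",(503,17),80),("tub nr",(636,35),80)]:
    print(n,onz(J,150+b[0]/2.7,170+b[1]/2.7,z).round(1))
E
```

```text
nr [380.1 217.8  43.8] 1.8
nl [387.7 345.   46.8] 2.9
fr [692.1 200.4  74.7] 7.8
fl [702.8 328.7  73.4] 5.1
htop [497.6  37.2 121.3] 0.4
hbot [536.9  25.6  44.3] 0.5
rest nl [513.3  90.5   8.2] 0.9
rest nr [492.2 -38.3   1.9] 1.4
rest fl [6.696e+02 6.040e+01 2.000e-01] 1.3
b0 [638.8 244.2  23.3] 0.2
b1 [593.1 252.2  24.4] 1.5
b2 [548.5 249.5  24.1] 0.1
b3 [550.4 300.6  25.6] 0.1
b4 [640.9 294.1  23.5] 1.5
tub nl [ 442.2 -179.1   80. ]
tub fl [ 581.8 -161.4   80. ]
tub fr [ 600.7 -302.2   80. ]
tub nr [ 459.7 -328.3   80. ]
```

carry_out(offset=[[-0.17,0.08,0],[-0.17,0.08,0],[-0.17,0.08,0],[-0.17,0.08,0],[-0.17,0.08,0]], delta_rot=[[0,0,1],[0,0,1],[0,0,1],[0,0,1],[0,0,1]], hand=[1,1,1,1,1])

```text
t: 0.6
position: [524.0, 12.1, 218.8]
ee_rot: [-0.001, 0.536, 0.844, -0.0]
wrist_force: [0.3, -0.4, -0.1]
width: 0.998
finger_force: 0.0
```

carry_out(offset=[[-0.17,0.08,0],[-0.17,0.08,0],[-0.17,0.08,0],[-0.17,0.08,0],[-0.17,0.08,0]], delta_rot=[[0,0,1],[0,0,1],[0,0,1],[0,0,1],[0,0,1]], hand=[1,1,1,1,1])

```text
t: 1.1
position: [498.5, 24.1, 218.9]
ee_rot: [-0.001, 0.34, 0.94, -0.0]
wrist_force: [-0.0, -0.1, 0.6]
width: 1.0
finger_force: 0.0
```

carry_out(offset=[[-0.17,0.08,0.2],[-0.17,0.08,0.2],[-0.17,0.08,0.2],[-0.17,0.08,0.2],[-0.17,0.08,0.2]], delta_rot=[[0,0,1],[0,0,1],[0,0,1],[0,0,1],[0,0,1]], hand=[1,1,1,1,1])

```text
t: 1.6
position: [473.0, 36.1, 249.1]
ee_rot: [-0.001, 0.129, 0.992, -0.0]
wrist_force: [1.2, -0.2, 0.5]
width: 1.0
finger_force: 0.0
```

carry_out(offset=[[-0.17,0.08,0],[0,0,0],[0,0,0]], delta_rot=[[0,0,1],[0,0,0],[0,0,0]], hand=[1,1,1])

```text
t: 1.9
position: [468.3, 38.4, 249.1]
ee_rot: [-0.0, 0.088, 0.996, 0.0]
wrist_force: [0.2, 0.4, 0.3]
width: 0.998
finger_force: 0.0
```

```bash
python3 - <<'E'
from h import *
s=get_state();w=camera_info("wrist");im=camera("wrist");np.save("w1.npy",im);np.save("w1i.npy",w,allow_pickle=True);save("w1.png",im)
print(w);print(s["position"],rot(s["ee_rot"]).round(3),s["qpos"],s["t"])
b=camera("scene");np.save("scene1.npy",b);
E
```

```text
{'camera_matrix': array([[398.95257691,   0.        , 321.25196298],
       [  0.        , 398.95257691, 237.1488475 ],
       [  0.        ,   0.        ,   1.        ]]), 'k1': -0.04781388680510845, 'position': array([404.45765179,  49.63720327, 414.63819012]), 'attitude': array([0.08756083, 0.76156984, 0.63809203, 0.07199334])}
[468.29738359  38.38239428 249.08037725] [[-0.985  0.175 -0.001]
 [ 0.175  0.985  0.   ]
 [ 0.001  0.    -1.   ]] [-3.90323666e-02 -9.59574630e-02  1.49504291e+00  8.22366492e-05
  1.74308524e+00 -1.43353060e+00] 1.9
```

View pics/w1.png

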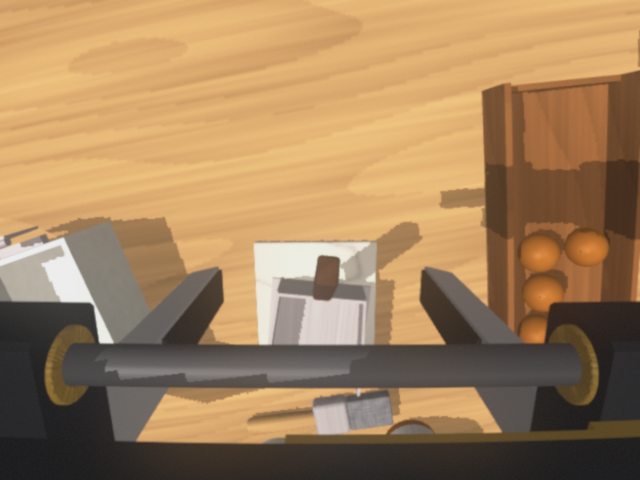

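```bash
python3 - <<'E'
from h import *
im=np.load("w1.npy");w=np.load("w1i.npy",allow_pickle=True).item()
def hm(im,x0,x1,y0,y1):
    h=im[y0:y1,x0:x1].astype(int);m=((h[...,0]<125)&(h[...,0]>h[...,2]*1.5)&(h[...,0]-h[...,2]>20)).astype(np.uint8)
    c=max(cv2.findContours(m,0,1)[0],key=cv2.contourArea);print(cv2.contourArea(c));r=cv2.minAreaRect(c)
    return cv2.boxPoints(r)+[x0,y0],c[:,0]+[x0,y0]
B,c=hm(im,300,350,250,305);print(B.round(1))
# mid row widths
for y in range(254,304,5):
    q=c[abs(c[:,1]-y)<=1][:,0];print(y,q.min() if len(q) else 0,q.max() if len(q) else 0)
for p,z in[((254,242),8),((377,241),8),((328,257),122),((323,299),50)]:print(p,onz(w,*p,z).round(1))
I=camera_info("scene");J=camera_info("side")
sc=np.load("scene1.npy");si=np.load("side0.npy")
a=np.load("scene0.npy")
B1,c1=hm(a,298,332,235,268);B2,c2=hm(si,295,325,222,262);print(B1.round(1),B2.round(1))
save("c3.png",cv2.resize(im[225:375,240:440],None,fx=4,fy=4,interpolation=cv2.INTER_CUBIC))
E
```

```text
566.0
[[314.1 288.9]
 [317.8 255.6]
 [338.9 258. ]
 [335.2 291.2]]
254 0 0
259 318 338
264 318 337
269 317 337
274 316 337
279 316 336
284 316 336
289 315 331
294 0 0
299 0 0
(254, 242) [489.7 -38.2   8. ]
(377, 241) [511.2  89.2   8. ]
(328, 257) [487.1  39.5 122. ]
(323, 299) [548.5  24.9  50. ]
195.5
289.0
[[303.5 260. ]
 [320.8 239.3]
 [327.9 245.3]
 [310.7 265.9]] [[293. 246.]
 [317. 222.]
 [328. 233.]
 [304. 257.]]
```

View pics/c3.png

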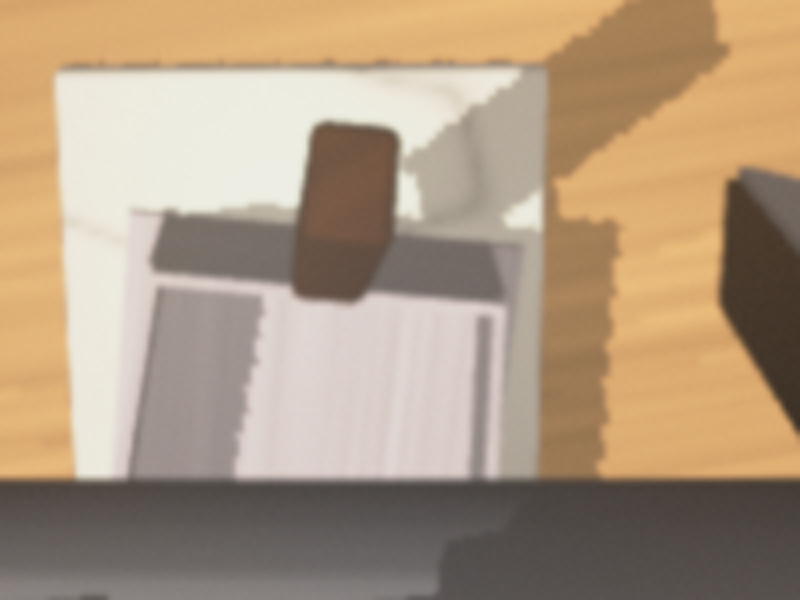

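```bash
python3 - <<'E'
from h import *
w=np.load("w1i.npy",allow_pickle=True).item();I=camera_info("scene");J=camera_info("side")
c=lambda x,y:(240+x/4,225+y/4)
e=onz(w,*c(350,181),122.5);l=onz(w,*c(130,210),50);r=onz(w,*c(522,243),50)
print(e,l,r,np.linalg.norm(l-r),np.degrees(np.arctan2(-(r-l)[0],(r-l)[1])))
p=(255+256/3.75,232+42/3.75);q=(150+450/2.7,170+170/2.7)
print(two(I,p,w,c(350,181)),two(J,q,w,c(350,181)))
# floor back line (inner), z=10.5: left end (155,290), right (495,308); handle side edges lower
l2=onz(w,*c(155,288),10.5);r2=onz(w,*c(500,303),10.5);print(l2,r2,np.linalg.norm(l2-r2),np.degrees(np.arctan2(-(r2-l2)[0],(r2-l2)[1])))
for yaw in(-13,-15):
    a=np.radians(yaw);x=np.array([np.cos(a),np.sin(a),0]);print(yaw,"org",e+x*109,"grip",e+x*15.5-[0,0,26.9])
    m=(l+r)/2;print("org from wall",m+x*59)
E
```

```text
[497.31888432  37.3465281  122.5       ] [518.34295255 -19.05299042  50.        ] [543.10252343  72.52037175  50.        ] 94.86156761955138 -15.12984593591406
(array([497.57753573,  37.2982004 , 121.73131427]), np.float64(0.0417469620571629)) (array([497.74854508,  37.28449679, 121.10194224]), np.float64(0.028894197541973983))
[553.53984798 -24.35417096  10.5       ] [574.05411306  66.62736862  10.5       ] 93.2656186175254 -12.706406273573203
-13 org [603.52522138  12.82686318 122.5       ] grip [512.42162032  33.85978676  95.6       ]
org from wall [588.21057181  13.46157846  50.        ]
-15 org [602.60479938   9.13525219 122.5       ] grip [512.29073462  33.3348329   95.6       ]
org from wall [587.71236174  11.463367    50.        ]
```

carry_out(offset=[[0.01,0.03,-0.4],[0.01,0.03,-0.4],[0.01,0.03,-0.4],[0.01,0.03,-0.4],[0.01,0.03,-0.4]], delta_rot=[[0,0,-0.8],[-0.242,-0.97,0],[-0.242,-0.97,0],[-0.242,-0.97,0],[-0.242,-0.97,0]], hand=[1,1,1,1,1])

```text
t: 2.5
position: [470.2, 42.7, 189.1]
ee_rot: [0.174, 0.121, 0.977, -0.021]
wrist_force: [-1.3, -0.8, -0.1]
width: 1.0
finger_force: 0.0
```

carry_out(offset=[[0.01,0.03,-0.4],[0.02,0.03,-0.27],[0,0,0],[0,0,0]], delta_rot=[[-0.242,-0.97,0],[-0.242,-0.97,0],[0,0,0],[0,0,0]], hand=[1,1,1,1])

```text
t: 2.9
position: [470.8, 44.8, 169.6]
ee_rot: [0.256, 0.118, 0.959, -0.031]
wrist_force: [0.7, 0.2, -0.4]
width: 1.001
finger_force: 0.0
```

```bash
python3 - <<'E'
from h import *
s=get_state();w=camera_info("wrist");im=camera("wrist");save("w2.png",im);np.save("w2.npy",im);np.save("w2i.npy",w,allow_pickle=True)
print(s["position"],rot(s["ee_rot"]).round(3),s["qpos"],s["t"])
E
```

```text
[470.76499661  44.78732521 169.5961522 ] [[-0.841  0.242  0.484]
 [ 0.21   0.97  -0.121]
 [-0.499  0.    -0.867]] [ 0.09244928 -0.42613212  1.99578152 -0.187768    1.08145166 -1.18718791] 2.9
```

View pics/w2.png

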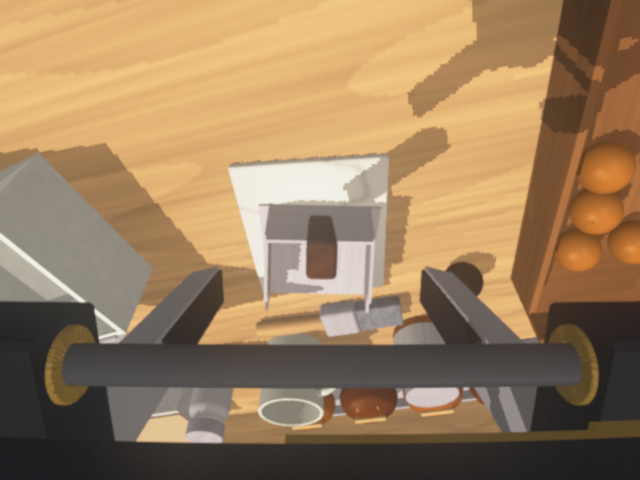

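```bash
python3 - <<'E'
from h import *
w=np.load("w2i.npy",allow_pickle=True).item()
print(onz(w,322,277,122.5),onz(w,322,262,122.5),onz(w,263,205,53),onz(w,380,206,53))
E
```

```text
[510.82107621  34.85228643 122.5       ] [498.18464935  37.98356388 122.5       ] [500.81740846  -6.86857388  53.        ] [522.15677806  75.48131497  53.        ]
```

carry_out(offset=[[0.364,-0.098,-0.65],[0.364,-0.098,-0.65],[0.364,-0.098,-0.65],[0.364,-0.098,-0.65],[0,0,0]], delta_rot=[[0,0,0],[0,0,0],[0,0,0],[0,0,0],[0,0,0]], hand=[1,1,1,1,1])

```text
t: 3.45
position: [515.0, 32.0, 89.6]
ee_rot: [0.254, 0.119, 0.959, -0.032]
wrist_force: [-1.0, -0.2, -0.9]
width: 1.001
finger_force: 0.0
```

carry_out(offset=[[0,0,0],[0,0,0],[0,0,0],[0,0,0],[0,0,0]], delta_rot=[[0,0,0],[0,0,0],[0,0,0],[0,0,0],[0,0,0]], hand=[-1,-1,-1,-1,-1], squeeze=50)

```text
t: 3.95
position: [514.7, 33.1, 92.2]
ee_rot: [0.257, 0.118, 0.959, -0.031]
wrist_force: [-0.6, 0.2, -1.1]
width: 0.616
finger_force: 0.0
```

carry_out(offset=[[0,0,0],[0,0,0],[0,0,0],[0,0,0],[0,0,0]], delta_rot=[[0,0,0],[0,0,0],[0,0,0],[0,0,0],[0,0,0]], hand=[-1,-1,-1,-1,-1])

```text
t: 4.45
position: [514.4, 32.8, 91.4]
ee_rot: [0.257, 0.118, 0.959, -0.032]
wrist_force: [-0.6, -1.4, 1.6]
width: 0.189
finger_force: 48.3
```

carry_out(offset=[[0,0,0.4],[0,0,0.8],[0,0,0.8],[0,0,0.7],[0,0,0]], delta_rot=[[0,0,0],[0,0,0],[0,0,0],[0,0,0],[0,0,0]], hand=[-1,-1,-1,-1,-1])

```text
t: 4.95
position: [516.7, 33.1, 177.5]
ee_rot: [0.261, 0.118, 0.958, -0.031]
wrist_force: [0.7, -0.0, -1.3]
width: 0.191
finger_force: 50.0
```

carry_out(offset=[[-0.467,0.83,0],[-0.467,0.83,0],[-0.467,0.83,0],[-0.467,0.83,0],[-0.467,0.83,0]], delta_rot=[[0,0,0.224],[0,0,0.224],[0,0,0.224],[0,0,0.224],[0,0,0.224]], hand=[-1,-1,-1,-1,-1])

```text
t: 5.45
position: [442.9, 158.0, 170.7]
ee_rot: [0.257, 0.07, 0.964, -0.019]
wrist_force: [-0.5, 0.5, -1.0]
width: 0.186
finger_force: 50.0
```

carry_out(offset=[[-0.467,0.83,0],[-0.467,0.83,0],[-0.467,0.83,0],[-0.467,0.83,0],[-0.467,0.83,0]], delta_rot=[[0,0,0.224],[0,0,0.224],[0,0,0.224],[0,0,0.224],[0,0,0.224]], hand=[-1,-1,-1,-1,-1])

```text
t: 5.95
position: [372.9, 282.5, 170.9]
ee_rot: [0.258, 0.023, 0.966, -0.007]
wrist_force: [-0.2, 0.1, -1.0]
width: 0.187
finger_force: 50.0
```

```bash
python3 - <<'E'
from h import *
s=get_state();im=camera("scene");b=camera("side");np.save("s2.npy",im);np.save("sd2.npy",b)
o=np.zeros((480,800,3),np.uint8);o[:, :400]=cv2.resize(im[220:412,255:415],(400,480));o[:,400:]=cv2.resize(b[180:420,150:350],(400,480));save("m1.png",o)
print(s["position"],rot(s["ee_rot"]).round(3),s["qpos"],s["wrist_force"],s["t"])
E
```

```text
[372.94995671 282.49492349 170.85829707] [[-0.866  0.048  0.498]
 [ 0.041  0.999 -0.025]
 [-0.498 -0.001 -0.867]] [ 0.7962197  -0.32921452  1.92817908 -0.410345    1.20846121 -0.6451213 ] [-0.21894879  0.0684742  -1.02373243] 5.95
```

View pics/m1.png

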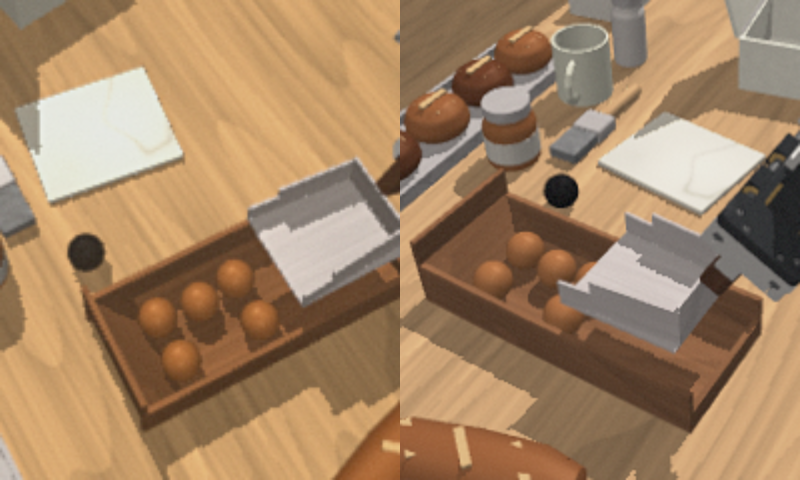

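carry_out(offset=[[-0.3,0.01,-0.5],[0,0,-0.7],[0,0,-0.7],[0,0,-0.4],[0,0,0]], delta_rot=[[0,0.4,0],[0,0,0],[0,0,0],[0,0,0],[0,0,0]], hand=[-1,-1,-1,-1,-1])

```text
t: 6.55
position: [364.1, 279.9, 99.9]
ee_rot: [0.239, 0.024, 0.971, -0.009]
wrist_force: [0.3, 0.4, -1.4]
width: 0.191
finger_force: 50.0
```

carry_out(offset=[[0,0,-0.1],[0,0,-0.05],[0,0,0]], delta_rot=[[0,0,0],[0,0,0],[0,0,0]], hand=[-1,-1,-1])

```text
t: 6.85
position: [365.8, 282.5, 99.7]
ee_rot: [0.242, 0.024, 0.97, -0.006]
wrist_force: [-0.2, 0.4, -1.2]
width: 0.188
finger_force: 50.0
```

```bash
python3 - <<'E'
from h import *
s=get_state();im=camera("scene");b=camera("side");np.save("s3.npy",im);np.save("sd3.npy",b)
o=np.zeros((480,800,3),np.uint8);o[:, :400]=cv2.resize(im[220:412,270:430],(400,480));o[:,400:]=cv2.resize(b[180:420,150:350],(400,480));save("m2.png",o)
print(s["position"],rot(s["ee_rot"]).round(3),s["qpos"],s["wrist_force"],s["moment"],s["t"])
E
```

```text
[365.81653757 282.50334505  99.72129458] [[-0.882  0.049  0.47 ]
 [ 0.043  0.999 -0.024]
 [-0.47  -0.001 -0.883]] [ 0.79075725 -0.27357701  2.02337467 -0.40712924  1.0864558  -0.59535806] [-0.2180214   0.36602848 -1.20253123] [0.13493387 0.37880638 0.03822754] 6.85
```

View pics/m2.png

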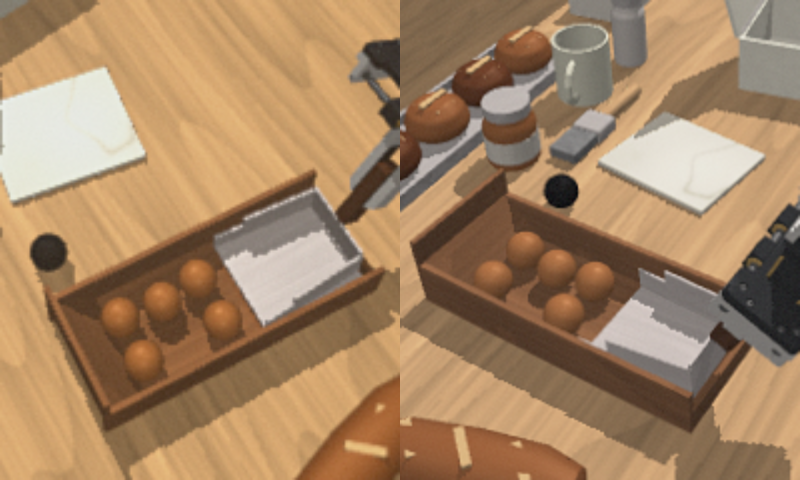

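carry_out(offset=[[0,0,-0.1],[0,0,0]], delta_rot=[[0,0,0],[0,0,0]], hand=[-1,-1])

```text
t: 7.15
position: [365.2, 282.2, 95.7]
ee_rot: [0.242, 0.023, 0.97, -0.007]
wrist_force: [0.0, 0.6, -1.4]
width: 0.189
finger_force: 50.0
```

carry_out(offset=[[0,0,-0.06],[0,0,0]], delta_rot=[[0,0,0],[0,0,0]], hand=[-1,-1])

```text
t: 7.35
position: [365.6, 282.4, 94.3]
ee_rot: [0.242, 0.023, 0.97, -0.007]
wrist_force: [0.4, 0.8, -0.7]
width: 0.188
finger_force: 50.0
```

carry_out(offset=[[0,0,-0.05],[0,0,0]], delta_rot=[[0,0,0],[0,0,0]], hand=[-1,-1])

```text
t: 7.55
position: [366.1, 282.6, 93.8]
ee_rot: [0.243, 0.023, 0.97, -0.006]
wrist_force: [-2.1, -0.9, 4.5]
width: 0.189
finger_force: 50.0
```

carry_out(offset=[[0.35,-0.019,0],[0.35,-0.019,0],[0.35,-0.019,0],[0.35,-0.019,0],[0.35,-0.019,0]], delta_rot=[[0,0,0],[0,0,0],[0,0,0],[0,0,0],[0,0,0]], hand=[-1,-1,-1,-1,-1])

```text
t: 8.05
position: [419.5, 279.9, 93.7]
ee_rot: [0.243, 0.024, 0.97, -0.006]
wrist_force: [-3.7, -1.0, 6.2]
width: 0.187
finger_force: 50.0
```

carry_out(offset=[[0.35,-0.019,0],[0.35,-0.019,0],[0.35,-0.019,0],[0.35,-0.019,0],[0.35,-0.019,0]], delta_rot=[[0,0,0],[0,0,0],[0,0,0],[0,0,0],[0,0,0]], hand=[-1,-1,-1,-1,-1])

```text
t: 8.55
position: [471.9, 277.0, 93.7]
ee_rot: [0.243, 0.024, 0.97, -0.006]
wrist_force: [-5.7, 0.4, 6.6]
width: 0.188
finger_force: 50.0
```

```bash
python3 - <<'E'
from h import *
s=get_state();im=camera("scene");b=camera("side");np.save("s4.npy",im);np.save("sd4.npy",b)
o=np.zeros((480,800,3),np.uint8);o[:, :400]=cv2.resize(im[220:412,270:430],(400,480));o[:,400:]=cv2.resize(b[180:420,150:350],(400,480));save("m3.png",o)
print(s["position"],s["qpos"],s["wrist_force"],s["t"])
I=camera_info("scene")
# ball centres by colour within the trough region
hsv=cv2.cvtColor(im,cv2.COLOR_RGB2HSV);m=cv2.inRange(hsv,(5,150,110),(20,255,255));m[:300]=0;m[392:]=0;m[:,:280]=0;m[:,410:]=0
n,l,st,c=cv2.connectedComponentsWithStats(m)
for k in range(1,n):
    if st[k,4]>20:print(st[k],onz(I,*c[k],26).round())
E
```

```text
[471.94267629 276.98494738  93.72268749] [ 0.60316105 -0.10139482  1.89490472 -0.35214334  0.97646298 -0.77538746] [-5.73414402  0.44549357  6.62247724] 8.55
[380 310  22  19  53] [439. 280.  26.]
[396 318  14  14  59] [419. 308.  26.]
[316 328  31  43 682] [616. 272.  26.]
[374 328  16  12  40] [485. 297.  26.]
[307 334  14  15 162] [640. 225.  26.]
[361 349  20  12  32] [537. 330.  26.]
[332 360  28  15  47] [608. 325.  26.]
```

View pics/m3.png

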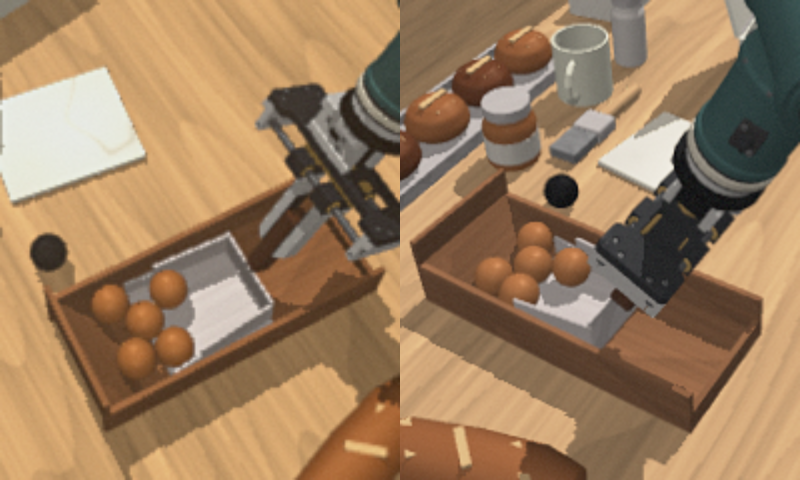

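carry_out(offset=[[0.16,-0.009,0],[0.16,-0.009,0],[0.16,-0.009,0],[0.16,-0.009,0]], delta_rot=[[0,0,0],[0,0,0],[0,0,0],[0,0,0]], hand=[-1,-1,-1,-1])

```text
t: 9.05
position: [490.0, 275.8, 93.8]
ee_rot: [0.242, 0.024, 0.97, -0.006]
wrist_force: [-6.5, 0.1, 6.7]
width: 0.189
finger_force: 50.0
```

carry_out(offset=[[0.1,-0.005,0],[0.08,-0.004,0]], delta_rot=[[0,0,0],[0,0,0]], hand=[-1,-1])

```text
t: 9.25
position: [495.4, 275.6, 93.8]
ee_rot: [0.242, 0.024, 0.97, -0.006]
wrist_force: [-5.5, -0.6, 7.6]
width: 0.188
finger_force: 50.0
```

```bash
cat >> h.py <<'E'
def balls(name,mask,n=5):
    """ball circles (pixels) by colour and Hough in box x0,x1,y0,y1"""
    im=camera(name);np.save("last_%s.npy"%name,im);x0,x1,y0,y1=mask
    c=cv2.resize(im[y0:y1,x0:x1],None,fx=4,fy=4,interpolation=cv2.INTER_CUBIC)
    hsv=cv2.cvtColor(c,cv2.COLOR_RGB2HSV);m=cv2.inRange(hsv,(5,140,95),(20,255,255))
    d=cv2.distanceTransform(cv2.morphologyEx(m,cv2.MORPH_CLOSE,np.ones((7,7))),cv2.DIST_L2,5)
    out=[]
    for k in range(12):
        _,v,_,p=cv2.minMaxLoc(d)
        if v<12:break
        out.append((x0+p[0]/4,y0+p[1]/4,round(v/4,1)));cv2.circle(d,p,int(1.2*v),0,-1)
    return out
def bin_xy(p,o=(549,272.5),yaw=-.055):
    d=np.array(p[:2])-o;c,s=np.cos(yaw),np.sin(yaw);return np.round([c*d[0]+s*d[1],-s*d[0]+c*d[1]],0)
E
python3 - <<'E'
from h import *
s=get_state();I=camera_info("scene");J=camera_info("side")
for q in balls("scene",(285,400,305,392)):print("sc",np.round(q,1),bin_xy(onz(I,*q[:2],28)))
for q in balls("side",(160,320,255,360)):print("sd",np.round(q,1),bin_xy(onz(J,*q[:2],28)))
print(s["position"],bin_xy(s["position"]),s["wrist_force"])
E
```

```text
sc [389.2 333.2  11. ] [-87.  31.]
sc [313.5 368.    8.5] [126.  21.]
sc [376.5 336.2   8.2] [-54.  23.]
sc [325.  364.8   7.9] [97. 27.]
sc [315.  345.2   7.5] [ 96. -29.]
sc [331.2 345.    7.2] [ 59. -10.]
sc [341.8 334.    7. ] [ 22. -23.]
sc [304.5 353.5   7. ] [129. -22.]
sc [343.2 353.8   6.5] [44. 24.]
sc [316.2 377.8   6.2] [131.  46.]
sc [393.5 320.8   6.1] [-115.    7.]
sc [378.8 345.8   5.8] [-46.  47.]
sd [212.2 301.8   8.9] [ 93. -27.]
sd [219.2 312.    8.6] [ 61. -11.]
sd [194.8 316.8   8.2] [96. 25.]
sd [216.2 322.5   7. ] [48. 15.]
sd [236.  317.8   5.4] [ 22. -15.]
sd [230.5 313.8   3.2] [ 38. -18.]
[495.41203813 275.57882675  93.75287737] [-54.   0.] [-5.53156554 -0.57253426  7.56557073]
```

carry_out(offset=[[0.1,-0.005,0],[0.1,-0.005,0],[0,0,0]], delta_rot=[[0,0,0],[0,0,0],[0,0,0]], hand=[-1,-1,-1])

```text
t: 9.65
position: [501.6, 275.3, 93.7]
ee_rot: [0.243, 0.024, 0.97, -0.006]
wrist_force: [-3.3, -0.6, 5.3]
width: 0.187
finger_force: 50.0
```

carry_out(offset=[[0.1,-0.005,0],[0,0,0]], delta_rot=[[0,0,0],[0,0,0]], hand=[-1,-1])

```text
t: 9.85
position: [502.9, 275.4, 94.0]
ee_rot: [0.241, 0.024, 0.97, -0.006]
wrist_force: [-13.8, 2.3, 14.1]
width: 0.187
finger_force: 50.0
```

carry_out(offset=[[0.1,-0.005,0],[0,0,0]], delta_rot=[[0,0,0],[0,0,0]], hand=[-1,-1])

```text
t: 10.05
position: [503.4, 275.6, 93.9]
ee_rot: [0.239, 0.024, 0.971, -0.006]
wrist_force: [-27.8, 1.5, 22.4]
width: 0.187
finger_force: 50.0
```

```bash
python3 - <<'E'
from h import *
s=get_state();I=camera_info("scene");J=camera_info("side")
for q in balls("scene",(300,355,325,375)):print("sc",np.round(q,1),bin_xy(onz(I,*q[:2],28)))
for q in balls("side",(180,250,285,340)):print("sd",np.round(q,1),bin_xy(onz(J,*q[:2],28)))
print(s["position"],bin_xy(s["position"]),s["wrist_force"],s["qpos"])
E
```

```text
sc [313.2 368.    8.4] [126.  21.]
sc [300.  353.5   8. ] [139. -27.]
sc [325.2 364.8   7.5] [97. 27.]
sc [315.  345.8   7.3] [ 97. -28.]
sc [331.2 344.2   7.2] [ 58. -12.]
sc [342.2 333.8   7.1] [ 20. -23.]
sc [341.8 354.8   6.5] [48. 24.]
sc [307.  360.    6.1] [131.  -4.]
sd [211.8 301.8   8.9] [ 94. -27.]
sd [220.  311.8   8.7] [ 60. -12.]
sd [194.2 315.5   7.2] [99. 22.]
sd [214.8 322.2   6.6] [51. 16.]
sd [237.  319.5   4.6] [ 17. -12.]
sd [232.2 314.5   4. ] [ 34. -18.]
sd [207.  323.    3.4] [63. 26.]
[503.36923146 275.57214785  93.85867852] [-46.   1.] [-27.82096921   1.49004788  22.4193328 ] [ 0.55759093 -0.04507468  1.83948668 -0.32740288  0.9671182  -0.82797955]
```

carry_out(offset=[[-0.12,0.006,-0.13],[0.03,0,-0.03],[0.03,0,-0.03],[0.03,0,-0.03],[0,0,0]], delta_rot=[[-0.02,-0.4,0],[-0.03,-0.5,0],[-0.03,-0.5,0],[-0.03,-0.5,0],[0,0,0]], hand=[-1,-1,-1,-1,-1])

```text
t: 10.65
position: [504.8, 274.4, 84.4]
ee_rot: [0.321, 0.022, 0.947, -0.01]
wrist_force: [0.5, -0.4, -0.9]
width: 0.189
finger_force: 50.0
```

```bash
python3 - <<'E'
from h import *
s=get_state();I=camera_info("scene");J=camera_info("side")
for q in balls("scene",(300,355,325,375)):print("sc",np.round(q,1),bin_xy(onz(I,*q[:2],32)))
for q in balls("side",(180,250,285,340)):print("sd",np.round(q,1),bin_xy(onz(J,*q[:2],32)))
print(s["position"],bin_xy(s["position"]),s["wrist_force"],rot(s["ee_rot"])[:,2])
E
```

```text
sc [300.  354.2   8.2] [140. -24.]
sc [331.5 342.2   7.2] [ 56. -15.]
sc [343.8 334.2   7.1] [ 18. -19.]
sc [315.5 343.2   7.1] [ 93. -31.]
sc [332.  358.8   7. ] [75. 23.]
sc [346.5 350.2   6.5] [33. 21.]
sc [313.2 374.8   6.3] [134.  37.]
sc [309.8 367.2   5.8] [134.  17.]
sc [307.5 360.5   4.5] [131.  -1.]
sd [211.2 297.    8.5] [101. -34.]
sd [220.5 308.5   8.4] [ 63. -17.]
sd [205.2 316.5   6.3] [75. 16.]
sd [225.  326.    6.2] [24. 17.]
sd [234.5 319.2   4.2] [19. -7.]
sd [232.2 314.    3.1] [ 32. -17.]
sd [217.8 325.8   3.1] [37. 23.]
[504.80441395 274.37979685  84.37695122] [-44.  -1.] [ 0.49272244 -0.39040076 -0.93271588] [ 0.6067071  -0.03314534 -0.79423415]
```

carry_out(offset=[[0.09,-0.005,-0.03],[0.09,-0.005,-0.03],[0.09,-0.005,-0.02],[0.06,0,0],[0,0,0]], delta_rot=[[-0.03,-0.5,0],[-0.03,-0.5,0],[-0.03,-0.5,0],[-0.03,-0.5,0],[0,0,0]], hand=[-1,-1,-1,-1,-1])

```text
t: 11.25
position: [514.1, 272.6, 79.9]
ee_rot: [0.4, 0.022, 0.916, -0.014]
wrist_force: [-0.2, -1.5, -2.5]
width: 0.187
finger_force: 50.0
```

```bash
python3 - <<'E'
from h import *
s=get_state();I=camera_info("scene");J=camera_info("side")
for q in balls("scene",(300,355,325,375)):print("sc",np.round(q,1),bin_xy(onz(I,*q[:2],36)))
for q in balls("side",(180,250,285,340)):print("sd",np.round(q,1),bin_xy(onz(J,*q[:2],36)))
print(s["position"],bin_xy(s["position"]),s["wrist_force"],rot(s["ee_rot"])[:,2])
E
```

```text
sc [325.2 342.2   7.3] [ 71. -21.]
sc [309.8 342.5   7.3] [106. -38.]
sc [337.2 336.    7.1] [ 36. -21.]
sc [332.5 355.2   6.8] [71. 17.]
sc [345.5 349.    6.6] [34. 18.]
sc [300.  357.8   4. ] [145. -15.]
sc [351.2 325.    3.8] [-10. -31.]
sc [309.8 374.8   3.2] [142.  34.]
sd [204.2 285.    9.2] [136. -53.]
sd [213.5 300.    8. ] [ 88. -27.]
sd [230.8 309.2   7.5] [ 40. -23.]
sd [204.  310.8   7. ] [84.  8.]
sd [219.5 320.8   6.6] [39. 14.]
[514.14615151 272.59638964  79.86435831] [-35.  -2.] [-0.21784984 -1.47503173 -2.52108645] [ 0.73237923 -0.04382576 -0.67948507]
```

```bash
python3 - <<'E'
from h import *
I=camera_info("scene");J=camera_info("side")
for a,b in [((309.8,342.5),(204.2,285)),((325.2,342.2),(213.5,300)),((337.2,336),(230.8,309.2)),((332.5,355.2),(204,310.8)),((345.5,349),(219.5,320.8))]:
    p,e=two(I,a,J,b);print(p.round(),round(e,1),bin_xy(p))
E
```

```text
[657. 238.  66.] 1.6 [110. -28.]
[622. 254.  53.] 1.4 [ 74. -14.]
[585. 250.  40.] 0.0 [ 37. -20.]
[623. 288.  50.] 3.5 [73. 20.]
[585. 289.  41.] 2.1 [35. 19.]
```

carry_out(offset=[[-0.05,0,0.15],[-0.1,0,0.3],[-0.15,0,0.5],[-0.2,0,0.6],[-0.2,0,0.6]], delta_rot=[[-0.02,-0.3,0],[-0.02,-0.3,0],[-0.02,-0.3,0],[0,0,0],[0,0,0]], hand=[-1,-1,-1,-1,-1])

```text
t: 11.85
position: [494.5, 274.2, 149.0]
ee_rot: [0.438, 0.021, 0.899, -0.014]
wrist_force: [-0.6, 0.7, -1.2]
width: 0.193
finger_force: 50.0
```

carry_out(offset=[[-0.2,0,0.6],[-0.2,0,0.6],[-0.2,0,0.6],[-0.1,0,0.4],[0,0,0.2]], delta_rot=[[0,0,0],[0,0,0],[0,0,0],[0,0,0],[0,0,0]], hand=[-1,-1,-1,-1,-1])

```text
t: 12.35
position: [474.0, 274.8, 222.6]
ee_rot: [0.439, 0.022, 0.898, -0.013]
wrist_force: [-0.5, 0.2, -3.2]
width: 0.185
finger_force: 50.0
```

```bash
python3 - <<'E'
from h import *
s=get_state();I=camera_info("scene");J=camera_info("side")
for q in balls("scene",(270,400,240,375)):print("sc",np.round(q,1))
for q in balls("side",(150,330,200,345)):print("sd",np.round(q,1))
print(s["position"],s["wrist_force"],rot(s["ee_rot"])[:,2],s["qpos"])
for n,(x0,x1,y0,y1) in(("scene",(195,330,140,240)),("side",(300,400,120,240))):
    im=np.load("last_%s.npy"%n);h=cv2.cvtColor(im,cv2.COLOR_RGB2HSV)[y0:y1,x0:x1]
    m=cv2.inRange(h,(0,0,60),(180,60,255))
    for c in cv2.findContours(m,0,1)[0]:
        if cv2.contourArea(c)>300:print(n,(cv2.approxPolyDP(c,2.0,True)[:,0]+[x0,y0]).tolist())
E
```

```text
sc [397.  324.2  17.6]
sc [321.5 364.5  17.1]
sc [341.  357.5  12.2]
sc [354.2 351.5  11.1]
sc [382.  339.   10.1]
sc [366.5 346.2  10. ]
sc [324.  307.8   8.2]
sc [340.8 309.    8.1]
sc [353.  303.5   8. ]
sc [362.  316.8   7. ]
sc [348.5 322.2   7. ]
sc [304.  353.5   6.6]
sd [218.5 244.8   9.2]
sd [208.2 229.2   9. ]
sd [216.  203.    8.4]
sd [237.2 256.    8.2]
sd [208.8 254.8   7.5]
sd [162.8 241.8   7.3]
sd [226.8 267.    7.2]
sd [177.  236.8   7.1]
sd [204.2 207.8   6.7]
sd [190.2 219.2   4.2]
sd [200.  253.2   4. ]
sd [218.2 265.8   3.7]
[474.04527476 274.77891242 222.55842659] [-0.52999241  0.20032692 -3.21437441] [ 0.78842575 -0.04176314 -0.61371058] [ 0.78571935 -0.30533636  1.9793839  -0.81264442  0.94193456 -0.42052396]
scene [[210, 157], [233, 188], [237, 202], [263, 231], [301, 207], [300, 190], [287, 171], [286, 177], [271, 163], [235, 183], [229, 177], [233, 174], [232, 170], [224, 163], [219, 166]]
side [[306, 120], [306, 128], [314, 130], [303, 146], [316, 194], [320, 200], [313, 205], [314, 211], [309, 214], [313, 220], [315, 214], [320, 216], [305, 232], [310, 235], [324, 229], [326, 209], [323, 201], [334, 193], [337, 198], [333, 203], [341, 202], [334, 212], [334, 225], [340, 239], [355, 239], [345, 220], [346, 202], [354, 194], [383, 183], [335, 175], [324, 134], [327, 120]]
```

```bash
cat >> h.py <<'E'
def proj(info,pts):
    Rm=rot(info["attitude"]).T;t=-Rm@np.array(info["position"])
    return cv2.projectPoints(np.array(pts,float).reshape(-1,3),cv2.Rodrigues(Rm)[0],t,np.array(info["camera_matrix"]),np.array([info["k1"],0,0,0,0.]))[0][:,0]
def tubpts(x,y,a):
    c,s=np.cos(a),np.sin(a)
    return [(x+c*u-s*v,y+s*u+c*v,z) for z in(80,0) for u,v in((-75,75),(75,75),(75,-75),(-75,-75))]
E
python3 - <<'E'
from h import *
I=camera_info("scene");J=camera_info("side")
P=tubpts(521,-243,.13)
print(proj(I,P).round(),proj(J,P).round())
E
```

```text
[[304. 192.]
 [262. 216.]
 [235. 186.]
 [275. 163.]
 [305. 208.]
 [265. 232.]
 [239. 202.]
 [277. 180.]] [[375. 210.]
 [319. 200.]
 [336. 175.]
 [387. 183.]
 [373. 235.]
 [319. 225.]
 [335. 199.]
 [384. 208.]]
```

```bash
python3 - <<'E'
from h import *
from scipy.optimize import least_squares
I=camera_info("scene");J=camera_info("side")
sc={0:(300,190),5:(263,231),2:(235,183),3:(271,163),4:(301,207)}
sd={0:(373.3,208.9),1:(321.1,199.6),2:(335.5,175.5),3:(383.5,183)}
def f(p):
    P=tubpts(*p);a=proj(I,P);b=proj(J,P)
    return np.concatenate([a[k]-v for k,v in sc.items()]+[b[k]-v for k,v in sd.items()])
r=least_squares(f,[521,-243,.13],loss="soft_l1");print(r.x,r.fun.round(1))
# lid angle: far corners of lid
x,y,a=r.x;c,s=np.cos(a),np.sin(a)
for th in(1.5,1.6,1.7,1.8,1.85):
    L=[(x+c*u-s*v,y+s*u+c*v,80.5+150*np.sin(th)) for v in(75,-75) for u in[75-150*np.cos(th)]]
    print(th,proj(I,L).round(),proj(J,L).round())
E
```

```text
[ 5.26338329e+02 -2.50649683e+02  1.34947235e-01] [ 1.   0.5 -0.   0.3 -2.8  1.9  1.4 -0.5  1.1  0.1  1.1 -1.3 -2.2 -1.5
 -0.6 -1.7  2.  -1.2]
1.5 [[256. 179.]
 [226. 147.]] [[323. 146.]
 [340. 125.]]
1.6 [[252. 181.]
 [222. 150.]] [[318. 145.]
 [335. 124.]]
1.7 [[247. 184.]
 [217. 152.]] [[312. 144.]
 [330. 124.]]
1.8 [[242. 187.]
 [213. 155.]] [[306. 145.]
 [325. 124.]]
1.85 [[240. 189.]
 [210. 157.]] [[304. 145.]
 [322. 125.]]
```

carry_out(offset=[[0,-0.3,0],[0,-0.5,0],[0,-0.7,0],[0,-0.8,0],[0,-0.8,0]], delta_rot=[[0,0,0.085],[0,0,0.085],[0,0,0.085],[0,0,0.085],[0,0,0.085]], hand=[-1,-1,-1,-1,-1])

```text
t: 12.95
position: [473.4, 180.2, 217.9]
ee_rot: [0.437, 0.004, 0.899, -0.007]
wrist_force: [-0.5, -0.3, -2.0]
width: 0.194
finger_force: 50.0
```

carry_out(offset=[[0,-0.8,0],[0,-0.8,0],[0,-0.8,0],[0,-0.8,0],[0,-0.8,0]], delta_rot=[[0,0,0.085],[0,0,0.085],[0,0,0.085],[0,0,0.085],[0,0,0.085]], hand=[-1,-1,-1,-1,-1])

```text
t: 13.45
position: [473.0, 60.2, 217.8]
ee_rot: [0.437, -0.013, 0.899, 0.002]
wrist_force: [-0.3, -0.1, -2.6]
width: 0.191
finger_force: 50.0
```

carry_out(offset=[[-0.1,-0.8,-0.05],[-0.2,-0.8,-0.05],[-0.24,-0.8,-0.05],[-0.24,-0.8,-0.05],[-0.24,-0.8,-0.05]], delta_rot=[[0,0,0.085],[0,0,0.085],[0,0,0.085],[0,0,0.085],[0,0,0.085]], hand=[-1,-1,-1,-1,-1])

```text
t: 13.95
position: [455.9, -60.9, 209.0]
ee_rot: [0.434, -0.029, 0.9, 0.011]
wrist_force: [0.7, -0.5, -2.8]
width: 0.19
finger_force: 50.0
```

carry_out(offset=[[-0.24,-0.8,-0.05],[-0.24,-0.8,-0.05],[-0.24,-0.8,-0.05],[-0.24,-0.8,-0.05],[-0.24,-0.8,-0.05]], delta_rot=[[0,0.24,0.085],[0,0.24,0.085],[0,0.24,0.085],[0,0.24,0.085],[0,0.24,0.085]], hand=[-1,-1,-1,-1,-1])

```text
t: 14.45
position: [440.4, -144.4, 218.4]
ee_rot: [0.368, -0.022, 0.93, 0.007]
wrist_force: [-0.2, 0.5, -2.7]
width: 0.187
finger_force: 50.0
```

```bash
python3 - <<'E'
from h import *
s=get_state()
print(s["position"],s["wrist_force"],rot(s["ee_rot"]).round(3),s["qpos"],s["t"])
for q in balls("scene",(200,400,140,300)):print("sc",np.round(q,1))
E
```

```text
[ 440.43337446 -144.38884555  218.40930221] [-0.16872848  0.47916115 -2.7298281 ] [[-0.728 -0.046  0.684]
 [-0.035  0.999  0.029]
 [-0.684 -0.003 -0.729]] [-0.85177099 -0.59489281  2.08598414  0.6117319   1.19313719 -2.56570218] 14.45
sc [239.2 158.2  11.5]
sc [253.  158.8   7.9]
sc [271.8 189.2   6.6]
sc [257.  189.5   6.5]
sc [283.  184.    6.2]
sc [248.5 140.    5.4]
sc [276.8 196.    4.7]
sc [257.5 150.    4.6]
sc [288.8 191.5   4.6]
sc [242.  140.2   3.6]
sc [255.  144.8   3.1]
```

carry_out(offset=[[-0.1,-0.2,0],[-0.2,-0.4,0],[-0.25,-0.5,0],[-0.25,-0.5,0],[-0.2,-0.4,0]], delta_rot=[[0,0.32,-0.7],[0,0.32,-0.7],[0,0.32,-0.7],[0,0.32,-0.7],[0,0.32,-0.6]], hand=[-1,-1,-1,-1,-1])

```text
t: 15.0
position: [410.5, -203.4, 218.6]
ee_rot: [0.3, 0.116, 0.946, -0.046]
wrist_force: [-0.0, -0.1, -2.0]
width: 0.186
finger_force: 50.0
```

carry_out(offset=[[0,0,0],[0,0,0]], delta_rot=[[0,0,0],[0,0,0]], hand=[-1,-1])

```text
t: 15.2
position: [411.4, -202.4, 219.2]
ee_rot: [0.301, 0.115, 0.945, -0.045]
wrist_force: [-0.1, -0.0, -1.6]
width: 0.189
finger_force: 50.0
```

```bash
python3 - <<'E'
from h import *
s=get_state();r=rot(s["ee_rot"]);p=s["position"]
# scoop frame: z tool = (0.5,0,-.866), y tool = y
y=r[:,1];tz=r[:,2];tx=np.cross(y,tz)
sx=.5*tz-.866*tx if (.5*tz-.866*tx)[0]>0 else .5*tz+.866*tx
g=p-5*tz;sz=np.cross(sx,y);lip=g+152.5*sx-87.6*sz
print(p.round(),"sx",sx.round(3),"yaw",np.degrees(np.arctan2(sx[1],sx[0])).round(1),"nosedown",np.degrees(np.arcsin(-sx[2])).round(1),"roll",y[2].round(3),"lip",lip.round(),s["qpos"].round(2),s["wrist_force"].round(1))
for q in balls("scene",(200,330,140,250)):print("sc",np.round(q,1))
E
```

```text
[ 411. -202.  219.] sx [ 0.966 -0.242  0.096] yaw -14.0 nosedown -5.5 roll -0.016 lip [ 564. -242.  151.] [-0.8  -0.58  2.02  0.33  1.17 -2.18] [-0.1 -0.  -1.6]
sc [238.5 157.8  11.1]
sc [258.8 169.5   6. ]
sc [284. 163.   6.]
sc [270.2 164.    6. ]
sc [248.8 140.    5.5]
sc [273.  172.2   5.2]
sc [286.2 170.    4.9]
sc [256.  153.    4.7]
sc [256.8 147.2   4. ]
sc [242.  140.    3.8]
```

carry_out(offset=[[0,0,0],[0,0,0],[0,0,0],[0,0,0],[0,0,0]], delta_rot=[[0.145,0.582,0],[0.145,0.582,0],[0.145,0.582,0],[0.145,0.582,0],[0.145,0.582,0]], hand=[-1,-1,-1,-1,-1])

```text
t: 15.75
position: [411.6, -202.5, 219.9]
ee_rot: [0.175, 0.118, 0.977, -0.03]
wrist_force: [0.6, 0.1, -1.2]
width: 0.192
finger_force: 50.0
```

carry_out(offset=[[0.1,-0.025,0.12],[0.1,-0.025,0.12],[0.1,-0.025,0.12],[0.1,-0.025,0.12],[0.1,-0.025,0.12]], delta_rot=[[0.145,0.582,0],[0.145,0.582,0],[0.145,0.582,0],[0.145,0.582,0],[0.145,0.582,0]], hand=[-1,-1,-1,-1,-1])

```text
t: 16.25
position: [427.3, -206.5, 238.5]
ee_rot: [0.047, 0.118, 0.992, -0.014]
wrist_force: [-0.3, -0.7, -1.3]
width: 0.191
finger_force: 50.0
```

carry_out(offset=[[0.05,-0.01,0.08],[0.05,-0.01,0.08],[0.05,-0.01,0.08],[0.05,-0.01,0.08],[0.05,-0.01,0.08]], delta_rot=[[0.145,0.582,0],[0.145,0.582,0],[0.145,0.582,0],[0.145,0.582,0],[0.145,0.582,0]], hand=[-1,-1,-1,-1,-1])

```text
t: 16.75
position: [435.0, -208.1, 250.4]
ee_rot: [-0.082, 0.117, 0.99, 0.003]
wrist_force: [-0.2, -0.6, -1.4]
width: 0.192
finger_force: 50.0
```

```bash
cat >> h.py <<'E'
def sc_state():
    s=get_state();r=rot(s["ee_rot"]);p=s["position"];y=r[:,1];tz=r[:,2];tx=np.cross(y,tz)
    sx=.5*tz+.866*tx
    if sx[0]<0: sx=.5*tz-.866*tx
    g=p-5*tz;sz=np.cross(sx,y);lip=g+152.5*sx-87.6*sz
    print(round(s["t"],2),p.round(1),"yaw",np.degrees(np.arctan2(sx[1],sx[0])).round(1),"down",np.degrees(np.arcsin(-sx[2])).round(1),"roll",y[2].round(3),"lip",lip.round(1),"q",s["qpos"].round(2),"f",s["wrist_force"].round(1))
E
python3 - <<'E'
from h import *
sc_state()
for q in balls("scene",(225,330,150,250)):print("sc",np.round(q,1))
for q in balls("side",(310,395,165,245)):print("sd",np.round(q,1))
E
```

```text
16.75 [ 435.  -208.1  250.4] yaw -14.0 down 39.4 roll -0.014 lip [ 495.7 -224.8   90.8] q [-0.52  0.05  1.36 -0.06  1.89 -1.87] f [-0.2 -0.6 -1.4]
sc [245. 150.  17.]
sc [249.5 193.5   3.8]
sd [338.2 188.8   5.1]
sd [394.8 182.5   3.5]
```

carry_out(offset=[[0,0,0.5],[0,0,0.8],[0,0.5,0.5],[0,0.8,0],[0,0.8,0]], delta_rot=[[0,0,0],[0,0,0],[0,0,0],[0,0,0],[0,0,0]], hand=[-1,-1,-1,-1,-1])

```text
t: 17.35
position: [434.1, -144.8, 306.7]
ee_rot: [-0.08, 0.118, 0.99, 0.002]
wrist_force: [-0.1, -0.5, -1.4]
width: 0.188
finger_force: 50.0
```

carry_out(offset=[[0,0.8,0],[0,0.8,0],[0,0.8,0],[0,0.8,0],[0,0.4,0]], delta_rot=[[-0.12,-0.99,0],[-0.12,-0.99,0],[-0.12,-0.99,0],[-0.12,-0.99,0],[-0.12,-0.9,0]], hand=[-1,-1,-1,-1,-1])

```text
t: 17.85
position: [433.4, -35.6, 306.5]
ee_rot: [0.134, 0.115, 0.984, 0.002]
wrist_force: [-0.3, 0.5, -1.4]
width: 0.188
finger_force: 50.0
```

```bash
python3 - <<'E'
from h import *
sc_state()
w=camera_info("wrist")
for q in balls("scene",(225,400,150,385)):print("sc",np.round(q,1))
for q in balls("side",(310,395,165,245)):print("sd",np.round(q,1))
print(proj(w,tubpts(526,-250,.135)[:4]).round())
im=camera("wrist");np.save("w3.npy",im);np.save("w3i.npy",w,allow_pickle=True)
E
```

```text
17.85 [433.4 -35.6 306.5] yaw -12.6 down 14.7 roll 0.034 lip [555.1 -59.8 188.1] q [-0.24 -0.38  1.63  0.04  1.62 -1.57] f [-0.3  0.5 -1.4]
sc [337.2 349.5  21.6]
sc [244.8 150.   16.8]
sc [362.8 342.2  16.3]
sc [376.  322.2  14. ]
sc [319.  367.8  13.7]
sc [382.  338.8  10.4]
sc [389.2 312.   10.3]
sc [399.8 333.    8.6]
sc [307.2 356.2   8.4]
sc [350.2 327.2   7.4]
sc [225.  374.8   6.6]
sc [356.8 321.2   4.9]
sd [376.8 171.2   8.7]
sd [394.8 173.8   5.8]
sd [387.  176.    5.8]
sd [394.8 165.    5.5]
[[168. 194.]
 [237. 306.]
 [127. 343.]
 [ 46. 243.]]
```

```bash
python3 - <<'E'
from h import *
def comps(im,box,lo=(3,110,40)):
    x0,x1,y0,y1=box;m=cv2.inRange(cv2.cvtColor(im[y0:y1,x0:x1],cv2.COLOR_RGB2HSV),lo,(18,255,255))
    n,l,st,c=cv2.connectedComponentsWithStats(m);return [(st[k].tolist(),(c[k]+[x0,y0]).round()) for k in range(1,n) if st[k,4]>15]
im=np.load("w3.npy");print(comps(im,(40,245,190,310)))
print("HSV in tub",cv2.cvtColor(im,cv2.COLOR_RGB2HSV)[250:300:12,100:220:12].tolist())
print(comps(np.load("last_scene.npy"),(230,310,160,235)))
print(comps(np.load("last_side.npy"),(315,392,172,240)))
E
```

```text
[([161, 0, 44, 76, 1516], array([228., 212.])), ([116, 13, 18, 18, 176], array([164., 212.])), ([0, 32, 38, 88, 1590], array([ 51., 272.])), ([135, 36, 17, 24, 193], array([182., 239.])), ([91, 82, 59, 38, 1480], array([160., 291.])), ([199, 92, 6, 21, 78], array([242., 294.]))]
HSV in tub [[[20, 30, 168], [22, 27, 216], [22, 27, 218], [23, 24, 219], [21, 24, 220], [30, 1, 246], [30, 1, 246], [23, 4, 246], [30, 2, 246], [20, 30, 170]], [[17, 31, 171], [20, 30, 170], [21, 27, 214], [22, 27, 217], [23, 26, 218], [23, 24, 219], [30, 1, 246], [27, 10, 241], [23, 14, 231], [23, 23, 190]], [[19, 33, 169], [19, 29, 167], [21, 29, 168], [20, 29, 213], [22, 26, 216], [22, 26, 217], [13, 123, 157], [13, 108, 135], [21, 27, 214], [22, 21, 220]], [[18, 35, 170], [18, 33, 170], [20, 31, 167], [13, 124, 140], [13, 125, 147], [13, 122, 142], [13, 145, 200], [12, 137, 166], [21, 29, 170], [21, 28, 175]], [[18, 35, 168], [19, 34, 166], [19, 32, 166], [13, 145, 163], [13, 145, 163], [13, 132, 139], [13, 136, 157], [16, 38, 156], [19, 27, 178], [21, 28, 175]]]
[([0, 0, 80, 22, 1029], array([270., 167.])), ([0, 27, 80, 48, 1190], array([259., 223.])), ([13, 29, 17, 21, 148], array([252., 198.]))]
[([51, 0, 26, 21, 282], array([382., 178.])), ([17, 21, 15, 9, 81], array([340., 197.]))]
```

```bash
cat >> h.py <<'E'
def delta(T,p):
    s=get_state();d=R.from_matrix(np.array(T)@rot(s["ee_rot"]).T).as_rotvec()
    print("rot units",(np.degrees(d)/5).round(2),"off units",((np.array(p)-s["position"])/30).round(2))
TG=R.from_quat([.118,.959,-.0315,.257]).as_matrix()  # grasp orientation on rest (x,y,z,w)
E
python3 -c "
from h import *
delta(TG,(514.6,33,180))"
```

```text
rot units [-1.05 -2.81 -0.22] off units [ 2.73  2.32 -4.2 ]
```

carry_out(offset=[[0.54,0.46,-0.8],[0.54,0.46,-0.9],[0.55,0.46,-0.9],[0.55,0.47,-0.9],[0.55,0.47,-0.7]], delta_rot=[[-0.21,-0.56,-0.04],[-0.21,-0.56,-0.04],[-0.21,-0.56,-0.04],[-0.21,-0.56,-0.05],[-0.21,-0.57,-0.05]], hand=[-1,-1,-1,-1,-1])

```text
t: 18.5
position: [516.4, 31.9, 176.7]
ee_rot: [0.255, 0.119, 0.959, -0.032]
wrist_force: [0.7, 0.0, -1.5]
width: 0.188
finger_force: 50.0
```

carry_out(offset=[[0,0,0],[0,0,0]], delta_rot=[[0,0,0],[0,0,0]], hand=[-1,-1])

```text
t: 18.7
position: [516.1, 31.8, 178.1]
ee_rot: [0.254, 0.118, 0.959, -0.032]
wrist_force: [-0.1, -0.4, -0.5]
width: 0.189
finger_force: 50.0
```

```bash
python3 -c "
from h import *
sc_state();delta(TG,(514.6,33,92.5))"
```

```text
18.7 [516.1  31.8 178.1] yaw -14.1 down 0.3 roll -0.0 lip [661.1  -4.6  93.9] q [ 0.04 -0.32  1.91 -0.16  1.06 -1.24] f [-0.1 -0.4 -0.5]
rot units [-0.01 -0.07  0.01] off units [-0.05  0.04 -2.85]
```

carry_out(offset=[[-0.03,0.02,-0.8],[-0.02,0.02,-0.9],[0,0,-0.7],[0,0,-0.25],[0,0,-0.2]], delta_rot=[[0,-0.07,0],[0,0,0],[0,0,0],[0,0,0],[0,0,0]], hand=[-1,-1,-1,-1,-1])

```text
t: 19.2
position: [515.8, 32.5, 94.5]
ee_rot: [0.259, 0.119, 0.958, -0.031]
wrist_force: [0.3, 0.1, -0.9]
width: 0.191
finger_force: 50.0
```

carry_out(offset=[[0,0,0],[0,0,-0.03],[0,0,0]], delta_rot=[[0,0,0],[0,0,0],[0,0,0]], hand=[-1,-1,-1])

```text
t: 19.5
position: [515.4, 33.4, 93.5]
ee_rot: [0.259, 0.119, 0.958, -0.031]
wrist_force: [1.1, 0.2, -0.9]
width: 0.191
finger_force: 50.0
```

```bash
python3 -c "
from h import *
sc_state();delta(TG,(514.6,33,91.4))"
```

```text
19.5 [515.4  33.4  93.5] yaw -14.1 down -0.3 roll 0.003 lip [661.4  -3.   10.9] q [ 0.05 -0.26  2.04 -0.19  0.86 -1.19] f [ 1.1  0.2 -0.9]
rot units [-0.02  0.06  0.01] off units [-0.03 -0.01 -0.07]
```

carry_out(offset=[[0,0,-0.05],[0,0,0]], delta_rot=[[0,0,0],[0,0,0]], hand=[-1,-1])

```text
t: 19.7
position: [514.8, 33.6, 91.0]
ee_rot: [0.259, 0.119, 0.958, -0.031]
wrist_force: [0.7, -0.3, -1.3]
width: 0.191
finger_force: 50.0
```

carry_out(offset=[[0,0,-0.03],[0,0,0]], delta_rot=[[0,0.03,0],[0,0,0]], hand=[-1,-1])

```text
t: 19.9
position: [515.4, 33.5, 90.9]
ee_rot: [0.258, 0.118, 0.958, -0.031]
wrist_force: [-2.5, 0.8, 4.5]
width: 0.19
finger_force: 50.0
```

carry_out(offset=[[0,0,0],[0,0,0],[0,0,0],[0,0,0],[0,0,0]], delta_rot=[[0,0,0],[0,0,0],[0,0,0],[0,0,0],[0,0,0]], hand=[0,0.4,0.7,0.7,0.7])

```text
t: 20.4
position: [514.4, 33.5, 89.3]
ee_rot: [0.257, 0.119, 0.959, -0.031]
wrist_force: [0.2, -0.3, 0.3]
width: 0.579
finger_force: 0.0
```

carry_out(offset=[[-0.19,0.05,0.35],[-0.36,0.09,0.65],[-0.36,0.09,0.65],[-0.36,0.09,0.65],[-0.36,0.09,0.65]], delta_rot=[[0,0,0],[0,0,0],[0,0,0],[0,0,0],[0,0,0]], hand=[0.7,0.7,0.7,0.7,0.7])

```text
t: 20.9
position: [464.9, 46.0, 179.7]
ee_rot: [0.257, 0.119, 0.958, -0.031]
wrist_force: [-0.2, -0.1, -0.2]
width: 0.848
finger_force: 0.0
```

carry_out(offset=[[0,-0.8,0.9],[0,-1,0.9],[0,-1,0.9],[0,-1,0.5],[0,-1,0.3]], delta_rot=[[0.24,0.95,0],[0.24,0.95,0],[0.24,0.95,0],[0.24,0.95,0],[0.24,0.95,0]], hand=[-1,-1,-1,-1,-1])

```text
t: 21.4
position: [465.9, -99.5, 287.0]
ee_rot: [0.049, 0.123, 0.991, -0.005]
wrist_force: [0.2, 0.4, 0.4]
width: 0.463
finger_force: 0.0
```

```bash
python3 - <<'E'
from h import *
sc_state();w=camera_info("wrist");im=camera("wrist");np.save("w4.npy",im)
print(proj(w,tubpts(526,-250,.135)).round())
# scoop check: handle end in scene + side
I=camera_info("scene");J=camera_info("side")
def hm(im,x0,x1,y0,y1):
    h=im[y0:y1,x0:x1].astype(int);m=((h[...,0]<125)&(h[...,0]>h[...,2]*1.5)&(h[...,0]-h[...,2]>20)).astype(np.uint8)
    c=max(cv2.findContours(m,0,1)[0],key=cv2.contourArea);return (cv2.boxPoints(cv2.minAreaRect(c))+[x0,y0]).round(1).tolist()
print(hm(camera("scene"),298,332,235,268),hm(camera("side"),295,325,222,262))
E
```

```text
21.4 [465.9 -99.5 287. ] yaw -14.1 down 24.3 roll 0.002 lip [ 565.2 -124.2  149.3] q [-0.34 -0.16  1.48  0.01  1.72 -1.66] f [0.2 0.4 0.4]
[[226. 191.]
 [289. 322.]
 [165. 366.]
 [ 91. 247.]
 [242. 176.]
 [294. 288.]
 [187. 327.]
 [127. 224.]]
[[303.6, 260.3], [320.5, 239.2], [327.8, 245.0], [310.9, 266.1]] [[293.5, 247.5], [318.5, 222.5], [328.0, 232.0], [303.0, 257.0]]
```

```bash
python3 - <<'E'
from h import *
im=np.load("w4.npy");w=camera_info("wrist")
poly=proj(w,tubpts(526,-250,.135)[:4]).astype(np.int32)
pm=np.zeros(im.shape[:2],np.uint8);cv2.fillConvexPoly(pm,poly,255)
hsv=cv2.cvtColor(im,cv2.COLOR_RGB2HSV);m=cv2.inRange(hsv,(3,85,40),(20,255,255))&pm
print(cv2.countNonZero(m),cv2.countNonZero(m)/(np.pi*17**2))
d=cv2.distanceTransform(m,cv2.DIST_L2,5)
for k in range(9):
    _,v,_,p=cv2.minMaxLoc(d)
    if v<5:break
    X=onz(w,*p,27);e=X[:2]-[526,-250];c,s=np.cos(.135),np.sin(.135)
    print(p,round(v,1),"tub xy",(c*e[0]+s*e[1]).round(),(-s*e[0]+c*e[1]).round());cv2.circle(d,p,int(1.15*v),0,-1)
# coarse ascii map of the tub
for y in range(180,360,6):print(y,"".join("#" if m[y,x] else("." if pm[y,x] else " ") for x in range(85,295,3)))
E
```

```text
2251 2.4792925737014286
(218, 297) 11.0 tub xy 39.0 -4.0
(215, 212) 10.2 tub xy -54.0 39.0
(233, 246) 9.8 tub xy -11.0 40.0
(203, 335) 9.2 tub xy 78.0 -45.0
(223, 220) 7.2 tub xy -42.0 43.0
(217, 309) 6.6 tub xy 52.0 -13.0
(241, 254) 6.4 tub xy 1.0 44.0
(196, 344) 6.2 tub xy 86.0 -59.0
(194, 351) 6.0 tub xy 94.0 -66.0
180                                                                       
186                                                                       
192                                               .                       
198                                          .......                      
204                                     ......#####..                     
210                                 ........#######...                    
216                            ..............#######...                   
222                       ....................#######...                  
228                  ....................................                 
234              ..................................####...                
240         ..................
[... 739 characters left out ...]
.................#####...#########................     
306               ............................######..................    
312                ...........................####.....................   
318                 ............................#.......................  
324                  ...................................................  
330                    ..................#####....................        
336                     ................#######..............             
342                      ...............#######........                   
348                       .............####.......                        
354                         ...........####.
```

carry_out(offset=[[0.3,-0.9,0.4],[0.4,-0.9,0.4],[0.4,-0.9,0.4],[0.4,-0.9,0.4],[0.3,-0.7,0]], delta_rot=[[0,0,0],[0,0,0],[0,0,0],[0,0,0],[0,0,0]], hand=[-1,-1,-1,-1,-1])

```text
t: 22.05
position: [520.2, -226.9, 333.4]
ee_rot: [0.05, 0.122, 0.991, -0.005]
wrist_force: [-0.5, -0.5, 0.6]
width: 0.005
finger_force: 0.0
```

```bash
python3 - <<'E'
from h import *
sc_state();w=camera_info("wrist");im=camera("wrist");np.save("w5.npy",im);print(w["position"])
T=tubpts(526,-250,.135);print(proj(w,T).round().tolist())
poly=proj(w,T[:4]).astype(np.int32)
pm=np.zeros(im.shape[:2],np.uint8);cv2.fillConvexPoly(pm,poly,255)
hsv=cv2.cvtColor(im,cv2.COLOR_RGB2HSV);m=cv2.inRange(hsv,(3,60,30),(22,255,255))&pm
m=cv2.morphologyEx(m,cv2.MORPH_CLOSE,np.ones((5,5)))
d=cv2.distanceTransform(m,cv2.DIST_L2,5)
for k in range(9):
    _,v,_,p=cv2.minMaxLoc(d)
    if v<5:break
    X=onz(w,*p,27);e=X[:2]-[526,-250];c,s=np.cos(.135),np.sin(.135)
    print(p,round(v,1),"tub xy",(c*e[0]+s*e[1]).round(),(-s*e[0]+c*e[1]).round());cv2.circle(d,p,int(1.15*v),0,-1)
x0,x1=poly[:,0].min(),poly[:,0].max()
for y in range(poly[:,1].min(),poly[:,1].max(),5):print(y,"".join("#" if m[y,x] else("." if pm[y,x] else " ") for x in range(x0,min(x1,640),3)))
E
```

```text
22.05 [ 520.2 -226.9  333.4] yaw -14.0 down 24.3 roll 0.001 lip [ 619.7 -251.6  195.8] q [-0.53  0.06  1.18  0.03  1.81 -1.85] f [-0.5 -0.5  0.6]
[ 441.39232035 -207.53721622  491.5570278 ]
[[343.0, 97.0], [392.0, 232.0], [266.0, 279.0], [206.0, 154.0], [340.0, 98.0], [382.0, 213.0], [274.0, 253.0], [224.0, 146.0]]
(294, 239) 17.2 tub xy 58.0 -38.0
(325, 127) 16.8 tub xy -52.0 47.0
(338, 162) 16.4 tub xy -10.0 47.0
(313, 222) 16.0 tub xy 47.0 -8.0
(275, 235) 11.8 tub xy 45.0 -57.0
(332, 145) 5.2 tub xy -30.0 47.0
(282, 224) 5.2 tub xy 35.0 -44.0
96                                                               
101                                           ....#               
106                                       .........#              
111                                   .....###.....#              
116                               .....#########....#             
121                           ........###########....             
126                       ............############...#            
131                   ................############....#           
136          
[... 1190 characters left out ...]
. 
226             .........####################....................#
231              .......#####################.....................
236               ......###################...................    
241               ......################..................        
246                ......###############..............            
251                 ........##########...........                 
256                  ............##..........                     
261                   ..................                          
266                   ..............                              
271                    ........                                   
276                     ...
```

carry_out(offset=[[0.8,0,-0.2],[0.9,0,-0.2],[0.95,0,-0.2],[0.95,0,-0.4],[0.95,0,-0.5]], delta_rot=[[0.06,0.22,0.8],[0.05,0.23,0.8],[0.04,0.23,0.8],[0,0.23,0.8],[0,0.23,0.8]], hand=[-1,-1,-1,-1,-1])

```text
t: 22.6
position: [656.9, -224.9, 287.1]
ee_rot: [-0.002, -0.053, 0.999, 0.004]
wrist_force: [-0.3, -1.0, -0.2]
width: 0.004
finger_force: 0.0
```

carry_out(offset=[[0.95,0,-0.5],[0.1,0,-0.3],[0,0,0]], delta_rot=[[0,0,0.3],[0,0,0],[0,0,0]], hand=[-1,-1,-1])

```text
t: 22.9
position: [686.9, -225.1, 259.1]
ee_rot: [-0.005, -0.065, 0.998, 0.005]
wrist_force: [-0.5, -0.3, -0.1]
width: 0.007
finger_force: 0.0
```

```bash
python3 - <<'E'
from h import *
s=get_state();print(s["position"],rot(s["ee_rot"]).round(3),s["qpos"].round(2),s["wrist_force"])
I=camera_info("scene");im=camera("scene");J=camera_info("side");
h=cv2.cvtColor(im,cv2.COLOR_RGB2HSV)[135:240,190:330];m=cv2.inRange(h,(0,0,60),(180,60,255))
for c in cv2.findContours(m,0,1)[0]:
    if cv2.contourArea(c)>300:print((cv2.approxPolyDP(c,2.0,True)[:,0]+[190,135]).tolist())
E
```

```text
[ 686.85855321 -225.09040163  259.11071098] [[-0.992 -0.129 -0.011]
 [-0.129  0.992  0.01 ]
 [ 0.01   0.011 -1.   ]] [-0.4   0.51  0.77  0.01  1.88 -2.1 ] [-0.52427901 -0.26461333 -0.11264683]
[[200, 164], [206, 178], [212, 175], [212, 169], [218, 168], [233, 188], [237, 202], [263, 231], [301, 207], [300, 190], [295, 185], [294, 178], [287, 171], [285, 172], [288, 176], [285, 176], [272, 163], [236, 183], [229, 177], [233, 172], [225, 164], [228, 161], [227, 154], [204, 166]]
```

carry_out(offset=[[0,0,-0.7],[0,0,-0.8],[0,0,-0.5],[0,0,0]], delta_rot=[[0,0,0],[0,0,0],[0,0,0],[0,0,0]], hand=[-1,-1,-1,-1])

```text
t: 23.35
position: [685.8, -226.8, 200.7]
ee_rot: [-0.004, -0.064, 0.998, 0.005]
wrist_force: [-0.0, 0.1, -0.5]
width: 0.0
finger_force: 0.0
```

carry_out(offset=[[-0.7,-0.1,-0.06],[-0.8,-0.11,-0.06],[-0.8,-0.11,-0.06],[-0.66,-0.09,0.08],[-0.6,-0.09,0.08]], delta_rot=[[0,0,0],[0,0,0],[0,0,0],[0,0,0],[0,0,0]], hand=[-1,-1,-1,-1,-1])

```text
t: 23.85
position: [580.5, -242.4, 204.1]
ee_rot: [-0.001, -0.064, 0.998, 0.003]
wrist_force: [2.0, 0.3, -0.9]
width: 0.006
finger_force: 0.6
```

```bash
cat >> h.py <<'E'
def tub_tcp():
    s=get_state();e=s["position"][:2]-[526,-250];c,k=np.cos(.135),np.sin(.135)
    print(round(s["t"],2),"tub xy",round(c*e[0]+k*e[1],1),round(-k*e[0]+c*e[1],1),"z",s["position"][2].round(1),"f",s["wrist_force"].round(1),"q",s["qpos"].round(2))
E
python3 - <<'E'
from h import *
tub_tcp()
im=camera("scene");h=cv2.cvtColor(im,cv2.COLOR_RGB2HSV)[135:240,190:330];m=cv2.inRange(h,(0,0,60),(180,60,255))
for c in cv2.findContours(m,0,1)[0]:
    if cv2.contourArea(c)>300:print((cv2.approxPolyDP(c,2.0,True)[:,0]+[190,135]).tolist())
x,y,a=526,-250,.135;c,s=np.cos(a),np.sin(a);I=camera_info("scene")
for th in(.9,1.1,1.2,1.3,1.5): print(th,proj(I,[(x+c*u-s*v,y+s*u+c*v,80.5+150*np.sin(th)) for v in(75,-75) for u in[75-150*np.cos(th)]]).round().tolist())
E
```

```text
23.85 tub xy 55.0 0.2 z 204.1 f [ 2.   0.3 -0.9] q [-0.49  0.27  1.19  0.    1.69 -2.19]
[[236, 151], [231, 186], [237, 202], [263, 231], [301, 207], [300, 190], [295, 185], [294, 178], [287, 171], [286, 177], [272, 163], [263, 168], [257, 163], [267, 156], [267, 150], [246, 161], [240, 156], [241, 152]]
0.9 [[283.0, 172.0], [253.0, 143.0]]
1.1 [[275.0, 173.0], [245.0, 142.0]]
1.2 [[271.0, 173.0], [240.0, 143.0]]
1.3 [[266.0, 175.0], [236.0, 144.0]]
1.5 [[257.0, 179.0], [226.0, 147.0]]
```

carry_out(offset=[[-0.84,-0.115,-0.32],[-0.84,-0.115,-0.32],[-0.63,-0.086,-0.57],[-0.63,-0.086,-0.57]], delta_rot=[[0,0,0],[0,0,0],[0,0,0],[0,0,0]], hand=[-1,-1,-1,-1])

```text
t: 24.3
position: [493.7, -254.9, 150.6]
ee_rot: [0.0, -0.064, 0.998, 0.002]
wrist_force: [1.3, -0.1, 0.5]
width: 0.01
finger_force: 0.7
```

carry_out(offset=[[-0.28,-0.038,-0.62],[-0.28,-0.038,-0.5]], delta_rot=[[0,0,0],[0,0,0]], hand=[-1,-1])

```text
t: 24.5
position: [476.7, -257.1, 116.2]
ee_rot: [-0.0, -0.064, 0.998, 0.003]
wrist_force: [1.1, -0.7, 1.6]
width: 0.005
finger_force: 0.7
```

```bash
python3 -c "
from h import *
tub_tcp()"
```

```text
24.5 tub xy -49.8 -0.4 z 116.2 f [ 1.1 -0.7  1.6] q [-0.6   0.11  1.55  0.    1.48 -2.3 ]
```

Contact holds; now press down past the catch.

carry_out(offset=[[0,0,-0.3],[0,0,-0.15],[0,0,-0.1],[0,0,0]], delta_rot=[[0,0,0],[0,0,0],[0,0,0],[0,0,0]], hand=[-1,-1,-1,-1])

```text
t: 24.9
position: [476.3, -257.1, 100.6]
ee_rot: [-0.002, -0.064, 0.998, 0.003]
wrist_force: [-4.4, 0.3, 7.3]
width: 0.006
finger_force: 4.0
```

carry_out(offset=[[0,0,-0.1],[0,0,-0.05],[0,0,0]], delta_rot=[[0,0,0],[0,0,0],[0,0,0]], hand=[-1,-1,-1])

```text
t: 25.2
position: [476.4, -257.2, 100.2]
ee_rot: [-0.002, -0.064, 0.998, 0.002]
wrist_force: [-10.1, 3.3, 22.5]
width: 0.005
finger_force: 11.4
```

carry_out(offset=[[0,0,-0.08],[0,0,0]], delta_rot=[[0,0,0],[0,0,0]], hand=[-1,-1])

```text
t: 25.4
position: [476.5, -257.2, 100.0]
ee_rot: [-0.001, -0.064, 0.998, 0.002]
wrist_force: [-12.5, 6.0, 30.7]
width: 0.001
finger_force: 15.4
```

carry_out(offset=[[0,0,0.3],[0,0,0.8],[0,0,0.9],[-0.3,0.3,0.9],[-0.5,0.5,0.9]], delta_rot=[[0,0,0],[0,0,0],[0,0,0],[0,0,0],[0,0,0]], hand=[-1,-1,-1,-1,-1])

```text
t: 25.9
position: [452.7, -232.7, 206.4]
ee_rot: [-0.002, -0.064, 0.998, 0.004]
wrist_force: [-0.1, 0.3, 0.3]
width: 0.004
finger_force: 0.0
```

carry_out(offset=[[0,0,0.8],[0,0,0.3],[0,0,0],[0,0,0],[0,0,0]], delta_rot=[[0,0,0],[0,0,0],[0,0,0],[0,0,0],[0,0,0]], hand=[-1,-1,-1,-1,-1])

```text
t: 26.4
position: [451.5, -232.3, 236.0]
ee_rot: [-0.004, -0.064, 0.998, 0.005]
wrist_force: [0.1, -0.4, -0.2]
width: 0.004
finger_force: 0.0
```

```bash
python3 - <<'E'
from h import *
tub_tcp();I=camera_info("scene")
im=camera("scene");h=cv2.cvtColor(im,cv2.COLOR_RGB2HSV)[135:240,190:330];m=cv2.inRange(h,(0,0,60),(180,60,255))
for c in cv2.findContours(m,0,1)[0]:
    if cv2.contourArea(c)>300:print((cv2.approxPolyDP(c,2.0,True)[:,0]+[190,135]).tolist())
print(proj(I,tubpts(526,-250,.135)).round().tolist())
def hm(im,x0,x1,y0,y1):
    h=im[y0:y1,x0:x1].astype(int);m=((h[...,0]<125)&(h[...,0]>h[...,2]*1.5)&(h[...,0]-h[...,2]>20)).astype(np.uint8)
    c=max(cv2.findContours(m,0,1)[0],key=cv2.contourArea);return (cv2.boxPoints(cv2.minAreaRect(c))+[x0,y0]).round(1).tolist()
print(hm(im,298,332,235,268))
E
```

```text
26.4 tub xy -71.5 27.6 z 236.0 f [ 0.1 -0.4 -0.2] q [-0.59 -0.    1.43  0.    1.73 -2.29]
[[273, 161], [232, 184], [237, 202], [263, 231], [301, 207], [301, 189], [294, 178]]
[[301.0, 191.0], [260.0, 215.0], [232.0, 185.0], [273.0, 163.0], [302.0, 207.0], [263.0, 231.0], [237.0, 202.0], [275.0, 180.0]]
[[301.7, 259.8], [318.2, 237.7], [328.3, 245.2], [311.8, 267.3]]
```

```bash
python3 -c "
from plant import job_done
print(job_done())"
```

```text
the job is handed in; nothing more can be done
None
```

The job is handed in: the wrist camera showed all five balls in the tub just before I closed the lid, the lid stayed shut after I lifted the hand off, and the scoop is back on its rest where it started. No verdict came back from the hand-in.

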